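Rap two soap bars out of a mould for the hygiene parcels

TASK

Turn the orange soap mould face down without losing the bars, then, low over the green board, rap its rim on the board until both stuck soap bars have dropped out and lie flat on the board. Do not touch the bars with the gripper, do not let them fall from high up, and leave the other goods standing where they are. Finally lay the empty mould face down in the middle of the blue drying mat and let go of it.

Things in the scene. Friction and masses are not known exactly. Their poses are not given: they have to be found in the camera images.
- mould: Orange rigid soap mould: open tray 192 (x) x 58 (y) x 44 mm (z), two cells in a row along x, 0.18 kg empty. Origin: centre of its underside; z points out of the open side (face down, the origin is 44 mm above what the rim rests on). Solid smooth side walls, grippable across the 58 mm width anywhere. Starts flat, open side up; stands steadily on either end. End walls 6 mm, floor 4 mm.
- bar_a: Cream soap bar 84 x 44 x 28 mm, 0.12 kg, origin at its centre. Starts on the floor of the mould's -x cell (x = -47, z = 18 mm in the mould's frame), its top 12 mm below the rim. A small sprung catch low in each end of the cell holds it: it stays in (sagging under 1 mm) when the mould is turned, carried or set down softly, so in a mould standing face down it hangs 12 mm clear of the surface.
- bar_b: Pale green soap bar, like bar_a, in the +x cell (x = +47 mm). Either bar pops free only when the face-down mould is stopped dead by rapping its rim on something hard at about 0.2 to 0.4 m/s; the speed needed differs from bar to bar and run to run, so look after each rap and rap again, harder, while one hangs. Lying flat on the board, a bar's centre is 29 mm above the table.
- board: Green plastic rapping board fixed to the table, 240 (its x) x 180 (its y) x 15 mm thick. Origin: centre of its underside, on the table. Its top is 15 mm above the table.
- mat: Blue flat drying mat fixed to the table, 220 (its x) x 150 (its y) x 4 mm thick. Origin: centre of its underside. Mould and mat lie on opposite sides of the board, either way round.
- tin: Bystander, to be left alone: tall food tin, red label, 74 mm diameter, 105 mm high. Origin: on its underside.
- jar: Bystander, to be left alone: glass sauce jar with yellow lid, 72 mm diameter, 120 mm high. Origin: on its underside.
- pasta_box: Bystander, to be left alone: blue carton standing upright, 55 x 160 x 200 mm high. Origin: on its underside.
- snack_box: Bystander, to be left alone: red carton lying flat, 90 x 150 x 50 mm high. Origin: on its underside.
- tuna: Bystander, to be left alone: low blue-labelled tin, 86 mm diameter, 40 mm high. Origin: on its underside.
- scraper: Bystander, to be left alone: spatula lying flat in front of the board, near the robot. Origin: on its underside.
- mug: Bystander, to be left alone: white mug, 80 mm diameter, 85 mm high. Origin: on its underside.

How it is judged:
On the way, in this order (a step that is already met when the one before it is completed fails the run):
1. the mould is turned face down with both bars still held in it (angle between mould's own z axis and vertical above 2.7 rad and z of each of bar_a, bar_b in the frame of mould below 0.023 m and distance between each of bar_a, bar_b and mould below 0.07 m), for 0.2 s.
2. both bars have dropped out and lie on the board (height (world z) of each of bar_a, bar_b below 0.035 m and x of bar_a in the frame of board between -0.12 and 0.12 m and y of bar_a in the frame of board between -0.09 and 0.09 m and x of bar_b in the frame of board between -0.12 and 0.12 m and y of bar_b in the frame of board between -0.09 and 0.09 m), for 0.2 s.
At the end, for the whole second after the job is handed in: Both bars lie flat at rest on the green board (centres inside its edges, under 35 mm above the table, tilt under 0.15 rad); the empty mould lies released and at rest face down on the blue mat (within 0.14 rad of level, origin under 54 mm high, centre within 60 mm of the mat's) (all of step 2 and (angle between bar_a's own z axis and vertical below 0.15 rad or angle between bar_a's own z axis and vertical above 2.99 rad) and linear speed of each of bar_a, bar_b, mould below 0.02 m/s and (angle between bar_b's own z axis and vertical below 0.15 rad or angle between bar_b's own z axis and vertical above 2.99 rad) and angle between mould's own z axis and vertical above 3 rad and height (world z) of mould below 0.054 m and horizontal distance between mould and mat below 0.06 m and not (contact force between the fingers and mould above 0.1 N)); the robot touches nothing.
It fails at once if a bar was dropped from more than about 10 cm above the table ((z of bar_a in the frame of mould above 0.05 m and height (world z) of bar_a above 0.11 m) or (z of bar_b in the frame of mould above 0.05 m and height (world z) of bar_b above 0.11 m)).
It fails at once if the gripper pressed on a soap bar (contact force between the fingers and bar_a above 2 N or contact force between the fingers and bar_b above 2 N).
It fails at once if a bystander was pushed more than 30 mm or knocked over (distance of any of tin, jar, pasta_box, snack_box, tuna, scraper, mug from where it was at the start of the episode above 0.03 m or angle between any of tin, jar, pasta_box, snack_box, tuna, mug's own z axis and vertical above 0.5 rad).
It also fails if it takes over 61 s, if anything falls off the work surface, if the arm or the gripper's body presses on something with over 40 N, if the wrist force passes 120 N, or if a joint passes its speed limit or range.

ROBOT

A 6-joint arm with a two-finger parallel gripper is mounted at the origin on the work surface. World frame = base frame: x ahead of the robot, y to its left, z up, the work surface at z = 0. Lengths are in m, angles in rad, forces in N, time in s.
With the tool pointing down it reaches from about 0.25 to 0.775 m from the base axis. Payload 4 kg.
Tool frame: the origin (TCP) lies midway between the tips of the shut fingers; the grasp point (between the pads) lies robot.tcp_to_grasp behind it (robot.tcp_to_grasp is the distance from the TCP to the grasp point, in m); y points along the fingers, x is the direction in which the jaws open and shut, and the axes are right-handed (so a half turn about y gives the same grasp; the last joint's range is limited). The gripper opens to 94 mm and grips with 3 to 60 N. Pads are 16 mm wide; open, the fingers measure 119 mm over their backs; the gripper's body (75 mm by 177 mm) begins 78 mm behind the grasp point.
Start: joints at [-1.349, 0.087, 1.371, -0, 1.684, -0.103], TCP at [0.176, -0.521, 0.206] pointing down, gripper open.
Joint ranges: [-3.1, 3.1], [-0.76, 2.03], [0.27, 2.55], [-1.08, 4.22], [0.17, 2.65], [-2.57, 2.57]. Speed limits (rad/s): [2.79, 2.79, 3.14, 3.14, 3.14, 3.14].

INTERFACE

Orientations are given as [roll, pitch, yaw] about the fixed x, y, z axes, in that order (R = Rz(yaw) Ry(pitch) Rx(roll)).
In Python, from bench import robot gives the robot as it stands.
- The arm moves only by the tool arm_command, never from a script. Its argument "series" is text: rows parted by semicolons, each of 7 numbers parted by spaces: the turn, a rotation vector about the tool's x, y, z in rad, then the shift along the tool's x, y, z in m, then the finger opening in m, from 0 to 0.094. A call has 1 to 12 rows; each row shifts and turns the pose as measured when the row begins, along the tool's axes as they then stand; what a row does not reach is not made up. A row lasts 1/10 s, in which the tool goes at most 50 mm and 8.59 degrees, less where a joint would pass 70% of its speed; a pose out of reach is approached as far as the arm can. A call with a gripper value outside its range is refused whole. The fingers move at their own pace and stop on an object; the grip force is fixed at half the most. Time passes only in rows, so rows that do not move let the fingers close. It gives the time, the measured TCP pose, the force and the opening at its end, in the units of the state.
- robot.get_obs(): the state, without advancing time (a new reading comes with each control period).
- robot.snapshot(name): name is "scene" or "side" or "wrist"; returns the picture (420x560x3 uint8, blue, green, red); there is no depth.
- robot.camera_params(name): a dict with "fx", "fy", "cx", "cy" (pixels), "distortion" ([k1, k2, p1, p2, k3] as OpenCV has them; the pictures are not rectified), "extrinsics" (4x4, takes a point from camera to world coordinates). Camera axes: x right, y up, looking along -z (the intrinsics and any distortion apply to the point x, -y, -z); pixel columns grow to the right and rows downward; lengths in m; the calibration is good to about 2 mm. A picture is of the moment at which its call begins: read the wrist's pose just before it. camera_params takes no time and is no camera call; for the wrist camera it gives the pose at the moment of the call.
- robot.close_job(): hands the job in, once; it reports no verdict.
Trained networks look in the newest picture that a camera, given by its name, has taken for a name from the list of things; names that differ only in an ending like _2 or _b are one class to them, and where a whole thing is asked for, a point or a joint stands for the part that bears it (a point fixed in the world has none). Each returns a list of dicts, best first, with "score" (0 to 1); they miss things now and then, are a little off and sometimes report something else, mostly with a low value. They report only what shows in the picture. A call takes as long as a camera call.
- robot.spot_in(camera, target): "centre" ([x, y, z] in m, in the coordinates of the camera as it stood for that picture, good to about 4 mm: the middle of the surface that is visible of it).
The state is a dict: "time": time; "joint_positions": joint angles; "qvel": joint speeds; "joint_torque": joint torques, N m; "tool_pos": TCP position; "ee_rot": TCP orientation; "wrist_force": force on the tool from outside, world axes, zero at the start; "wrist_torque": the same for the moment, N m; "width": finger opening in m.
Only numpy, scipy, OpenCV 4.12 (cv2) and the standard library are available. Lean on these libraries where they do the work, as an engineer would, in place of code of your own. Each camera call takes 0.05 s, during which the arm holds its last target.

## Working session

There is one attempt and no reset: what is moved stays moved. The work goes in short steps, Python scripts to look and compute and a tool call to move; the robot and the scene stay as the last step left them, time stands still between calls to the robot, and variables do not carry over. Pictures are saved under pics/ and viewed, and the job is handed in when it is done.

Besides the shell and the picture viewer there is one more tool, called after ">>>" as name(argument=value, ...) on one line, values as JSON. arm_command: Moves the arm, as the interface text tells. Its arguments: {"type":"object","properties":{"series":{"type":"string"}},"required":["series"]}

```bash
ls; mkdir -p pics; python3 - <<'E'
from bench import robot
import cv2,numpy as np
np.set_printoptions(precision=4,suppress=True)
print(robot.get_obs()); print(robot.tcp_to_grasp)
for n in ["scene","side","wrist"]:
    cv2.imwrite(f"pics/{n}0.png",robot.snapshot(n)); p=robot.camera_params(n); print(n,p)
    for t in ["mould","bar_a","bar_b","board","mat"]:
        for r in robot.spot_in(n,t)[:2]:
            c=np.array(p["extrinsics"])@np.append(r["centre"],1); print(n,t,round(r["score"],2),c[:3])
E
```

```text
pics
{'time': 0.0, 'joint_positions': array([-1.3491,  0.0879,  1.3722, -0.    ,  1.6836, -0.1031]), 'qvel': array([-0.0006, -0.0026, -0.0004,  0.0008,  0.001 ,  0.0014]), 'joint_torque': array([  0.0005, -34.0181, -30.2424,   0.0717,   0.033 ,  -0.0002]), 'tool_pos': array([ 0.1754, -0.5207,  0.2043]), 'ee_rot': array([-1.5706,  0.0022, -1.246 ]), 'wrist_force': array([-0.3405,  0.3109, -0.4057]), 'wrist_torque': array([ 0.0341,  0.0051, -0.0096]), 'width': 0.0937705915261564}
0.0188
scene {'fx': 390.1208478043773, 'fy': 390.1208478043773, 'cx': 277.1330095140428, 'cy': 212.03144115392874, 'distortion': array([-0.097,  0.   ,  0.   ,  0.   ,  0.   ]), 'extrinsics': array([[ 0.5749, -0.5411,  0.6138,  1.1502],
       [ 0.8182,  0.3765, -0.4344, -0.4157],
       [ 0.004 ,  0.752 ,  0.6592,  0.6693],
       [ 0.    ,  0.    ,  0.    ,  1.    ]])}
scene mould 0.9 [ 0.5441 -0.3413  0.0305]
scene bar_a 0.82 [ 0.519  -0.2928  0.0316]
scene bar_a 0.65 [ 0.5316 -0.3806  0.0278]
scene bar_b 0.82 [ 0.519  -0.2928  0.0316]
scene bar_b 0.65 [ 0.5316 -0.3806  0.0278]
scene mat 0.94 [0.5215 0.2962
[... 321 characters left out ...]
6],
       [-0.01  ,  0.7731,  0.6342,  0.6804],
       [ 0.    ,  0.    ,  0.    ,  1.    ]])}
side bar_a 0.6 [ 0.5201 -0.2943  0.0354]
side bar_a 0.51 [ 0.5413 -0.3857  0.0363]
side bar_b 0.6 [ 0.5201 -0.2943  0.0354]
side bar_b 0.51 [ 0.5413 -0.3857  0.0363]
side board 0.7 [0.525 0.04  0.017]
side mat 0.69 [0.5102 0.3255 0.0004]
wrist {'fx': 325.9172667554713, 'fy': 325.9172667554713, 'cx': 278.9679702245748, 'cy': 208.45814654031352, 'distortion': array([0.0177, 0.    , 0.    , 0.    , 0.    ]), 'extrinsics': array([[ 0.3194,  0.9218,  0.2196,  0.2392],
       [-0.9476,  0.3108,  0.0735, -0.5002],
       [-0.0005, -0.2316,  0.9728,  0.3846],
       [ 0.    ,  0.    ,  0.    ,  1.    ]])}
```

View pics/scene0.png

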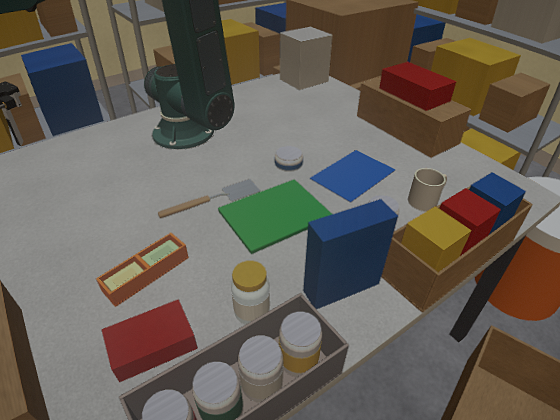

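View pics/side0.png

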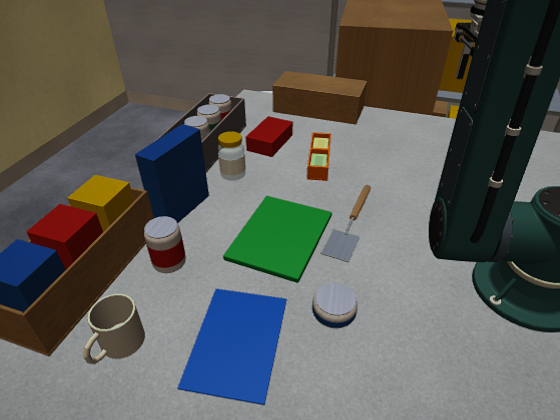

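View pics/wrist0.png

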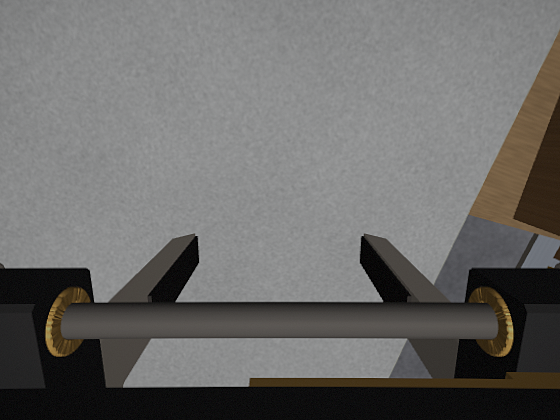

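The scene view shows the mould at about (143,268) px, cream bar nearest the camera edge and green bar toward the board. The board is at (275,213), the mat at (352,175), the scraper at (210,198) and the tuna at (288,157). Next I measure the corners.

```bash
cat > h.py <<'E'
from bench import robot
import cv2,numpy as np
from scipy.spatial.transform import Rotation as Rn
from scipy.optimize import least_squares
np.set_printoptions(precision=4,suppress=True)
def proj(p,P):
    P=np.atleast_2d(P);E=np.array(p["extrinsics"]);c=(P-E[:3,3])@E[:3,:3]
    c=c*[1,-1,-1];K=np.array([[p["fx"],0,p["cx"]],[0,p["fy"],p["cy"]],[0,0,1.]])
    return cv2.projectPoints(c,np.zeros(3),np.zeros(3),K,np.array(p["distortion"],float))[0][:,0]
def ray(p,uv,z):
    K=np.array([[p["fx"],0,p["cx"]],[0,p["fy"],p["cy"]],[0,0,1.]]);E=np.array(p["extrinsics"])
    n=cv2.undistortPoints(np.array(uv,float).reshape(-1,1,2),K,np.array(p["distortion"],float))[:,0]
    d=np.c_[n[:,0],-n[:,1],-np.ones(len(n))]@E[:3,:3].T
    o=E[:3,3];return o+d*((z-o[2])/d[:,2])[:,None]
def mask(im,lo,hi):
    m=cv2.inRange(cv2.cvtColor(im,cv2.COLOR_BGR2HSV),np.array(lo),np.array(hi))
    n,l,s,c=cv2.connectedComponentsWithStats(m);return n,l,s,c
E
python3 - <<'E'
from h import *
R={}
for n in ["scene","side"]:
    im=cv2.imread(f"pics/{n}0.png");p=robot.camera_params(n)
    for nm,lo,hi,z in [("board",(50,120,40),(75,255,255),.015),("mat",(100,120,60),(125,255,255),.004),("mould",(5,150,90),(16,255,255),.044)]:
        nn,l,s,c=mask(im,lo,hi)
        for i in np.argsort(-s[1:,4])[:5]+1:
            if s[i,4]<150: continue
            cn=cv2.findContours((l==i).astype(np.uint8),cv2.RETR_EXTERNAL,cv2.CHAIN_APPROX_NONE)[0][0]
            hull=cv2.convexHull(cn);q=cv2.approxPolyDP(hull,5,True)[:,0]
            W=ray(p,q,z);r=cv2.minAreaRect((ray(p,hull[:,0],z)[:,:2]*1000).astype(np.float32))
            print(n,nm,s[i,4],q.tolist(),W[:,:2].round(3).tolist(),np.round(r[0],1),np.round(r[1],1),round(r[2],1))
print([a for a in dir(robot) if not a.startswith('__')])
for n in ["scene","side"]:
    p=robot.camera_params(n)
    for t in ["tin","jar","pasta_box","snack_box","tuna","scraper","mug"]:
        for r in robot.spot_in(n,t)[:1]:
            c=np.array(p["extrinsics"])@np.append(r["centre"],1); print(n,t,round(r["score"],2),c[:3])
E
```

```text
scene board 4257 [[330, 213], [251, 250], [218, 208], [294, 180]] [[0.621, 0.124], [0.615, -0.11], [0.441, -0.101], [0.456, 0.133]] [538.2  10.2] [238.8 182.2] 86.7
scene mat 5515 [[381, 200], [397, 216], [379, 279], [329, 302], [318, 281], [309, 222]] [[0.651, 0.282], [0.721, 0.268], [0.839, 0.078], [0.822, -0.051], [0.766, -0.035], [0.608, 0.067]] [735.6 116.5] [297.3 236.5] 79.2
scene mat 2202 [[394, 169], [350, 201], [310, 178], [355, 150]] [[0.571, 0.423], [0.606, 0.209], [0.463, 0.186], [0.427, 0.399]] [517.2 304.9] [148.7 219. ] 9.0
scene mat 1100 [[84, 58], [28, 73], [21, 55], [72, 44]] [[-0.998, -0.1], [-0.981, -0.377], [-1.313, -0.373], [-1.292, -0.1]] [-1144.  -237.] [279.  353.5] 89.5
scene mat 898 [[471, 185], [493, 173], [524, 193], [504, 205]] [[0.755, 0.552], [0.759, 0.666], [0.869, 0.654], [0.863, 0.552]] [811.1 609.4] [116.5 116.3] 0.5
scene mat 244 [[285, 16], [256, 8], [285, 3]] [[-1.011, 1.168], [-1.298, 1.13], [-1.306, 1.383]] [-1197.1  1179.7] [199.9 415.2] 54.0
scene mould 4078 [[526, 237], [559, 253], [559, 305], [536, 320], [510, 315], [488, 300]] [[0.978, 0
[... 1124 characters left out ...]
.7 -303.6] [ 56.3 253.5] 11.7
['IKError', 'camera_params', 'close_job', 'get_obs', 'snapshot', 'spot_in', 'tcp_to_grasp']
scene tin 0.74 [0.7361 0.1861 0.1016]
scene jar 0.87 [ 0.7655 -0.2023  0.0946]
scene pasta_box 0.95 [ 0.8262 -0.0236  0.1446]
scene snack_box 0.59 [ 0.7263 -0.394   0.0454]
scene tuna 0.95 [0.3798 0.1723 0.0292]
scene scraper 0.85 [ 0.3835 -0.0426 -0.0008]
scene mug 0.93 [0.7251 0.3506 0.0597]
side tin 0.76 [0.7236 0.1966 0.082 ]
side jar 0.75 [ 0.7306 -0.1665  0.0748]
side pasta_box 0.94 [0.7814 0.0284 0.132 ]
side snack_box 0.86 [ 0.699  -0.3518  0.053 ]
side tuna 0.96 [0.3569 0.2012 0.0415]
side scraper 0.73 [ 0.3777 -0.0199  0.0048]
side mug 0.9 [0.7165 0.3873 0.0556]
```

```bash
cat >> h.py <<'E'
def hullpts(im,lo,hi,near):
    nn,l,s,c=mask(im,lo,hi)
    ok=[i for i in range(1,nn) if s[i,4]>150]
    i=min(ok,key=lambda i:np.hypot(*(c[i]-near)))
    cn=cv2.findContours((l==i).astype(np.uint8),cv2.RETR_EXTERNAL,cv2.CHAIN_APPROX_NONE)[0][0]
    return cv2.convexHull(cn)[:,0].astype(float),(l==i)
def boxsil(p,R,t,dims,zlo=0):
    a,b,c=dims;P=np.array([[x*a/2,y*b/2,z] for x in(-1,1) for y in (-1,1) for z in (0,c)])@R.T+t
    return cv2.convexHull(proj(p,P).astype(np.float32))
E
python3 - <<'E'
from h import *
obs=[]
for n,near in [("scene",(143,268)),("side",(318,157))]:
    im=cv2.imread(f"pics/{n}0.png");hp,_=hullpts(im,(3,120,60),(18,255,255),near);obs.append((robot.camera_params(n),hp));print(n,hp.min(0),hp.max(0))
def f(v):
    R=Rn.from_euler('z',v[2]).as_matrix();o=[]
    for p,hp in obs:
        s=boxsil(p,R,np.array([v[0],v[1],0]),(.192,.058,.044))
        o+= [cv2.pointPolygonTest(s,(float(a),float(b)),True) for a,b in hp]
        # reverse: model corners to hull
        o+= [cv2.pointPolygonTest(hp.astype(np.float32).reshape(-1,1,2),(float(a),float(b)),True) for a,b in s[:,0]]
    return o
for s in (1.57,1.8):
    r=least_squares(f,[.54,-.335,s],loss='soft_l1',diff_step=1e-4);print(r.x,r.cost,np.round(f(r.x),1))
E
```

```text
scene [ 96. 233.] [187. 305.]
side [307. 132.] [330. 180.]
[ 0.5299 -0.3343  1.7847] 10.143144363846167 [ 0.5  0.5  0.6  0.3  0.1  0.2  0.4 -0.1 -0.5  0.2  0.6  0.4  0.4  0.8
  0.8  0.8  0.7  0.7  1.   1.2 -0.9 -1.8 -0.9 -1.6 -1.8 -1.  -0.1  0.1
 -0.4  0.1  0.3  0.3  0.1  0.1  0.7  0.5  0.3  0.9  0.1 -0.2 -0.1 -1.1
 -1.2 -0.7 -1.4]
[ 0.5299 -0.3343  1.7847] 10.143124031974498 [ 0.5  0.5  0.6  0.3  0.1  0.2  0.4 -0.1 -0.5  0.2  0.6  0.4  0.4  0.8
  0.8  0.8  0.7  0.7  1.   1.2 -0.9 -1.8 -0.9 -1.6 -1.8 -1.  -0.1  0.1
 -0.4  0.1  0.3  0.3  0.1  0.1  0.7  0.5  0.3  0.9  0.1 -0.2 -0.1 -1.1
 -1.2 -0.7 -1.4]
```

```bash
cat >> h.py <<'E'
def pose(o=None):
    o=o or robot.get_obs();return np.array(o["tool_pos"]),Rn.from_euler('xyz',o["ee_rot"])
def log():
    o=robot.get_obs()
    with open('log.txt','a') as f: f.write(' '.join(f'{v:.5f}' for v in [*o["joint_positions"],*o["tool_pos"],*o["ee_rot"]])+'\n')
    return o
def plan(tp,tR,N,w,p0=None,R0=None,about=np.zeros(3)):
    """straight line of the point `about` (tool frame) and slerp; prints rows"""
    if p0 is None: p0,R0=pose()
    rv=(R0.inv()*tR).as_rotvec()
    q0=p0+R0.apply(about);q1=tp+tR.apply(about)
    s=[];P,R=p0,R0
    for k in range(1,N+1):
        Rk=R0*Rn.from_rotvec(rv*k/N);Pk=q0+(q1-q0)*k/N-Rk.apply(about)
        d=R.inv().apply(Pk-P);r=(R.inv()*Rk).as_rotvec()
        r=np.round(r,3);d=np.round(d,3)
        s.append(' '.join(f'{v+0:g}' for v in [*r,*d,w]))
        P=P+R.apply(d);R=R*Rn.from_rotvec(r)
    print('; '.join(s));print('max/row mm',np.linalg.norm(q1-q0)/N*1e3,'deg',np.degrees(np.linalg.norm(rv))/N,'end',P,R.as_euler('xyz'))
    return P,R
def down(yaw): return Rn.from_euler('xyz',[-np.pi/2,0,yaw])
E
python3 - <<'E'
from h import *
log()
plan(np.array([.530,-.334,.17]),down(.214),12,.094)
E
```

```text
0 -0.122 0 -0.005 0.003 0.033 0.094; 0 -0.121 0 -0.002 0.003 0.033 0.094; 0 -0.122 0 0.003 0.003 0.034 0.094; 0 -0.122 0 0.007 0.003 0.032 0.094; 0 -0.121 0 0.011 0.003 0.032 0.094; 0 -0.122 0 0.014 0.003 0.03 0.094; 0 -0.122 0 0.018 0.003 0.028 0.094; 0 -0.121 0 0.021 0.003 0.026 0.094; 0 -0.122 0 0.025 0.003 0.023 0.094; 0 -0.122 0 0.026 0.003 0.02 0.094; 0 -0.121 0 0.03 0.003 0.016 0.094; 0 -0.122 0 0.03 0.002 0.013 0.094
max/row mm 33.53838136243223 deg 6.970982713067102 end [ 0.5296 -0.3343  0.1705] [-1.5709 -0.      0.214 ]
```

>>> arm_command(series="0 -0.122 0 -0.005 0.003 0.033 0.094; 0 -0.121 0 -0.002 0.003 0.033 0.094; 0 -0.122 0 0.003 0.003 0.034 0.094; 0 -0.122 0 0.007 0.003 0.032 0.094; 0 -0.121 0 0.011 0.003 0.032 0.094; 0 -0.122 0 0.014 0.003 0.03 0.094; 0 -0.122 0 0.018 0.003 0.028 0.094; 0 -0.121 0 0.021 0.003 0.026 0.094; 0 -0.122 0 0.025 0.003 0.023 0.094; 0 -0.122 0 0.026 0.003 0.02 0.094; 0 -0.121 0 0.03 0.003 0.016 0.094; 0 -0.122 0 0.03 0.002 0.013 0.094")

```text
time: 2.8
tool_pos: [0.5349, -0.3223, 0.1692]
ee_rot: [-1.575, 0.001, 0.265]
wrist_force: [0.1, -1.2, -0.6]
width: 0.0939
```

```bash
python3 - <<'E'
from h import *
cv2.imwrite("pics/w1.png",robot.snapshot("wrist"));p=robot.camera_params("wrist")
o=log();print(o["joint_positions"],o["tool_pos"],o["ee_rot"])
for t in ["mould","bar_a"]:
  for r in robot.spot_in("wrist",t)[:2]: print(t,r["score"],(np.array(p["extrinsics"])@np.append(r["centre"],1))[:3])
im=cv2.imread("pics/w1.png");n,l,s,c=mask(im,(3,120,60),(18,255,255))
i=1+np.argmax(s[1:,4]);cn=cv2.findContours((l==i).astype(np.uint8),cv2.RETR_EXTERNAL,cv2.CHAIN_APPROX_NONE)[0][0]
r=cv2.minAreaRect((ray(p,cn[:,0],.044)[:,:2]*1000).astype(np.float32));print(r)
E
```

```text
[-0.6253  0.2636  1.2405  0.0013  1.6347 -0.8981] [ 0.5388 -0.3187  0.1683] [-1.5722 -0.0028  0.2728]
mould 0.6 [ 0.5344 -0.3245  0.0448]
bar_a 0.65 [ 0.5207 -0.2786  0.0283]
((533.336669921875, -328.34027099609375), (56.865501403808594, 190.4571990966797), 12.137463569641113)
```

View pics/w1.png

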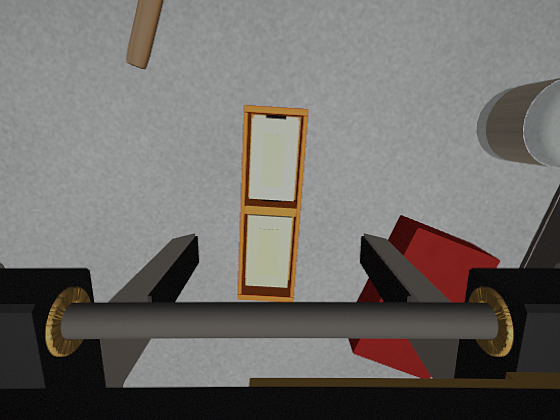

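```bash
python3 - <<'E'
from h import *
p=robot.camera_params("scene");print(ray(p,[(102,330),(180,300),(196,340),(119,378)],.05)[:,:2])
o=robot.get_obs();print(o["tool_pos"],o["qvel"])
D=np.loadtxt('log.txt')
for d in D:
    q=d[:6];r=np.hypot(d[6],d[7]);print(r,d[8],np.arctan2(d[7],d[6])-q[0],q[1]+q[2]+q[4],q[0]-q[5]-d[11])
E
```

```text
[[ 0.6584 -0.4584]
 [ 0.6773 -0.3096]
 [ 0.7727 -0.323 ]
 [ 0.7655 -0.463 ]]
[ 0.5348 -0.3219  0.1687] [-0.0435 -0.0222  0.0134 -0.0202  0.0048  0.0105]
0.5500112211582596 0.20548 0.10310445391446921 3.1415300000000004 0.0
0.6260133714226878 0.16831 0.09126174405071841 3.13872 -8.00000000000245e-05
```

>>> arm_command(series="0.13 0 0 0 -0.02 -0.01 0.094; 0.13 0 0 0 -0.02 -0.01 0.094; 0.13 0 0 0 -0.02 0 0.094; 0.13 0 0 0 0 0 0.094; 0.13 0 0 0 0 0 0.094; 0.13 0 0 0 0 0 0.094; 0 0 0 0 0 0 0.094")

```text
time: 3.65
tool_pos: [0.5317, -0.3505, 0.2217]
ee_rot: [-0.754, 0.016, 0.25]
wrist_force: [-0.3, -0.2, -2.4]
width: 0.0937
```

```bash
python3 - <<'E'
from h import *
o=log();print(o["joint_positions"],o["tool_pos"],o["ee_rot"],o["time"],o["qvel"])
E
```

```text
[-0.8511  0.8387  0.5157  0.5448  2.4764 -0.781 ] [ 0.5317 -0.3505  0.2217] [-0.7541  0.0163  0.2502] 3.65 [ 0.0036 -0.0919 -0.007  -0.0239 -0.0067 -0.0172]
```

>>> arm_command(series="-0.14 0 0 0 0 0 0.094; -0.14 0 0 0 0 0 0.094; -0.14 0 0 0 0 0 0.094; -0.14 0 0 0 0 0 0.094; -0.14 0 0 0 0 0 0.094; -0.14 0 0 0 0 0 0.094; -0.14 0 0 0 0 0 0.094; -0.14 0 0 0 0 0 0.094; -0.14 0 0 0 0 0 0.094; -0.14 0 0 0 0 0 0.094; -0.14 0 0 0 0 0 0.094; 0 0 0 0 0 0 0.094")

```text
time: 4.85
tool_pos: [0.518, -0.3594, 0.2434]
ee_rot: [-2.382, 0.003, 0.26]
wrist_force: [-0.0, -0.6, -0.6]
width: 0.0942
```

```bash
python3 - <<'E'
from h import *
o=log();print(o["joint_positions"],o["tool_pos"],o["ee_rot"],o["time"],o["qvel"])
E
```

```text
[-0.3665 -0.0727  1.6735 -0.7173  1.1111 -0.442 ] [ 0.518  -0.3594  0.2434] [-2.3824  0.0033  0.2597] 4.85 [-0.0244 -0.0665 -0.1003 -0.0012 -0.0126 -0.0543]
```

```bash
cat >> h.py <<'E'
def fk(q,v,s4=1,s6=1):
    h,L2,L3,L6,d,e=v
    A=Rn.from_euler('z',q[0]);B=A*Rn.from_euler('y',q[1]);C=B*Rn.from_euler('y',q[2])
    W=C*Rn.from_euler('z',s4*q[3])*Rn.from_euler('y',q[4])*Rn.from_euler('z',s6*q[5])
    P=np.array([0,0,h])+A.apply([0,d,0])+B.apply([0,0,L2])+C.apply([e,0,L3])+W.apply([0,0,L6])
    return P,W
E
python3 - <<'E'
from h import *
D=np.loadtxt('log.txt')
for s4 in (1,-1):
  for s6 in (1,-1):
    M=[(fk(d[:6],[0]*6,s4,s6)[1].inv()*Rn.from_euler('xyz',d[9:])) for d in D]
    print(s4,s6,[ (M[0].inv()*m).magnitude().round(3) for m in M],M[0].as_matrix().round(2).tolist())
def res(v,s4,s6): return np.concatenate([fk(d[:6],v,s4,s6)[0]-d[6:9] for d in D])
for s in ((1,1),(-1,-1),(1,-1),(-1,1)):
  for e in (0,1):
    f=lambda v:res(np.r_[v,[0]*(1-e)] ,*s)
    r=least_squares(f,[.3,.4,.4,.2,.05,0][:5+e]);print(s,r.x,np.sqrt(np.mean(r.fun**2)))
E
```

```text
Traceback (most recent call last):
AttributeError: 'float' object has no attribute 'round'
```

```bash
cat > fit.py <<'E'
from h import *
D=np.loadtxt('log.txt')
for s4 in (1,-1):
  for s6 in (1,-1):
    M=[(fk(d[:6],[0]*6,s4,s6)[1].inv()*Rn.from_euler('xyz',d[9:])) for d in D]
    print(s4,s6,[ round(float((M[0].inv()*m).magnitude()),3) for m in M],M[0].as_matrix().round(2).tolist())
def res(v,s4,s6): return np.concatenate([fk(d[:6],v,s4,s6)[0]-d[6:9] for d in D])
for s in ((1,1),(-1,-1),(1,-1),(-1,1)):
  for e in (0,1):
    f=lambda v:res(np.r_[v,[0]*(1-e)] ,*s)
    r=least_squares(f,[.3,.4,.4,.2,.05,0][:5+e]);print(s,r.x,np.sqrt(np.mean(r.fun**2)))
E
python3 fit.py
```

```text
1 1 [0.0, 0.0, 0.0, 0.0] [[-1.0, 0.0, -0.0], [-0.0, 0.0, 1.0], [0.0, 1.0, -0.0]]
1 -1 [0.0, 1.59, 1.356, 0.678] [[-0.98, 0.0, 0.2], [0.2, 0.0, 0.98], [0.0, 1.0, -0.0]]
-1 1 [0.0, 0.003, 1.09, 1.435] [[-1.0, 0.0, 0.0], [0.0, 0.0, 1.0], [0.0, 1.0, -0.0]]
-1 -1 [0.0, 1.59, 2.296, 1.82] [[-0.98, 0.0, 0.2], [0.2, 0.0, 0.98], [0.0, 1.0, -0.0]]
(1, 1) [0.0344 0.4642 0.505  0.3458 0.0563] 0.003002441371720619
(1, 1) [0.1526 0.449  0.4998 0.3506 0.0566 0.1007] 2.1593593001277785e-06
(-1, -1) [ 0.0927 -0.0989  0.6133 -0.179   0.0451] 0.06491747046080211
(-1, -1) [-1.3779  0.0908  0.6782 -0.2388  0.0491 -1.2524] 0.053107218101839444
(1, -1) [0.0344 0.4642 0.505  0.3458 0.0563] 0.003002441371720577
(1, -1) [0.1526 0.449  0.4998 0.3506 0.0566 0.1007] 2.1593593282916083e-06
(-1, 1) [ 0.0927 -0.0989  0.6133 -0.179   0.0451] 0.06491747046080212
(-1, 1) [-1.3779  0.0908  0.6782 -0.2388  0.0491 -1.2524] 0.05310721810183945
```

```bash
cat >> h.py <<'E'
V=[0.1526,0.4490,0.4998,0.3506,0.0566,0.1007]
M0=Rn.from_matrix([[-1,0,0],[0,0,1],[0,1,0]])
LO=np.array([-3.1,-.76,.27,-1.08,.17,-2.57]);HI=np.array([3.1,2.03,2.55,4.22,2.65,2.57])
G=np.array([0,-robot.tcp_to_grasp,0])
def ik(P,R,q0):
    def f(q):
        p,W=fk(q,V);return np.r_[(p-P)*5,(R.inv()*W*M0).as_rotvec()]
    r=least_squares(f,np.clip(q0,LO+1e-3,HI-1e-3),bounds=(LO,HI));return r.x,np.abs(r.fun).max()
def tiltR(yaw,t): return down(yaw)*Rn.from_rotvec([t,0,0])   # +t: tool points to tool z side (~+y world for yaw .21)
def tcp(piv,R): return np.array(piv)-R.apply(G)
E
cat > chk.py <<'E'
from h import *
import sys
x,y,yaw=map(float,sys.argv[1:4]);z=float(sys.argv[4])
o=robot.get_obs();
for half in (0,1):
  q=np.array(o["joint_positions"])
  if half: q=q.copy();q[5]+=np.pi if q[5]<0 else -np.pi
  for rng in (np.arange(0,91,15),np.arange(-15,-91,-15)):
    qq=q
    for t in rng:
        R=tiltR(yaw,np.radians(t))
        if half: R=R*Rn.from_rotvec([0,np.pi,0])
        qq,e=ik(tcp([x,y,z],R),R,qq);print(half,t,qq.round(2),'err %.4f'%e,'margin',np.minimum(qq-LO,HI-qq).min().round(2))
E
python3 chk.py .532 -.331 .214 .1; python3 -c "
from h import *;o=robot.get_obs();print(o['tool_pos'],o['time'])"
```

```text
0 0 [-0.65  0.31  1.36  0.    1.47 -0.86] err 0.0000 margin 1.07
0 15 [-0.73  0.45  1.19  0.15  1.71 -0.94] err 0.0000 margin 0.92
0 30 [-0.79  0.61  1.03  0.29  1.94 -0.96] err 0.0000 margin 0.71
0 45 [-0.84  0.78  0.87  0.44  2.16 -0.93] err 0.0000 margin 0.49
0 60 [-0.87  0.94  0.73  0.62  2.36 -0.84] err 0.0000 margin 0.29
0 75 [-0.89  1.09  0.62  0.85  2.52 -0.69] err 0.0000 margin 0.13
0 90 [-0.89  1.22  0.57  1.17  2.63 -0.46] err 0.0000 margin 0.02
0 -15 [-0.55  0.2   1.52 -0.2   1.25 -0.72] err 0.0000 margin 0.88
0 -30 [-0.44  0.13  1.67 -0.47  1.06 -0.47] err 0.0000 margin 0.61
0 -45 [-0.32  0.12  1.8  -0.84  0.95 -0.12] err 0.0000 margin 0.24
0 -60 [-0.26  0.15  1.84 -1.08  0.97  0.11] err 0.1028 margin 0.0
0 -75 [-0.24  0.17  1.8  -1.08  1.04  0.11] err 0.3486 margin 0.0
0 -90 [-0.22  0.2   1.76 -1.08  1.11  0.14] err 0.5931 margin 0.0
1 0 [-0.65  0.31  1.36  0.    1.47  2.28] err 0.0000 margin 0.29
1 15 [-0.73  0.45  1.19  0.15  1.71  2.2 ] err 0.0000 margin 0.37
1 30 [-0.79  0.61  1.03  0.29  1.94  2.18] err 0.0000 margin 0.39
1 45 [-0.84  0.78  0.87  0.44  2.16  2.21] err 0.0000 margin 0.36
1 60 [-0.87  0.94  0.73  0.62  2.36  2.3 ] err 0.0000 margin 0.27
1 75 [-0.89  1.09  0.62  0.85  2.52  2.45] err 0.0000 margin 0.12
1 90 [-0.9   1.18  0.62  1.09  2.61  2.57] err 0.0400 margin 0.0
1 -15 [-0.55  0.2   1.52 -0.2   1.25  2.43] err 0.0000 margin 0.14
1 -30 [-0.47  0.12  1.66 -0.41  1.06  2.57] err 0.0367 margin 0.0
1 -45 [-0.46  0.05  1.78 -0.53  0.89  2.57] err 0.1552 margin 0.0
1 -60 [-0.47 -0.03  1.9  -0.64  0.72  2.57] err 0.2870 margin 0.0
1 -75 [-0.51 -0.1   2.   -0.75  0.54  2.57] err 0.4253 margin 0.0
1 -90 [-0.57 -0.17  2.1  -0.86  0.36  2.57] err 0.5668 margin 0.0
[ 0.518  -0.3594  0.2434] 4.85
```

```bash
python3 - <<'E'
from h import *
p=robot.camera_params("side");print(ray(p,[(273,110),(362,121),(355,120)],0)[:,:2])
for z in (.05,.1,.15): print(z,ray(p,[(275,75),(367,85),(360,82)],z)[:,:2].tolist())
p=robot.camera_params("scene");print(ray(p,[(40,400),(10,270),(0,255)],0)[:,:2])
p=robot.camera_params("wrist");print(p["extrinsics"][:3,3])
E
```

```text
[[ 0.7734 -0.6116]
 [ 0.4545 -0.6289]
 [ 0.4787 -0.6286]]
0.05 [[0.8335803484804367, -0.8034818133958797], [0.47756602165158113, -0.8184933965043013], [0.5073218972829349, -0.8381824648440612]]
0.1 [[0.7902633230704599, -0.6834679244364659], [0.46248793588520043, -0.6972887936960113], [0.4898835852203802, -0.7154161315923995]]
0.15 [[0.746946297660483, -0.5634540354770521], [0.44740985011881973, -0.576084190887721], [0.4724452731578255, -0.5926497983407375]]
[[ 0.6984 -0.6025]
 [ 0.3398 -0.6013]
 [ 0.2726 -0.6169]]
[ 0.4731 -0.1895  0.3181]
```

```bash
cat > go.py <<'E'
from h import *
import sys
# go.py x y z tiltdeg yaw N width  (pivot target)
x,y,z,t,yaw,N,w=map(float,sys.argv[1:8])
log();p,R=pose();R1=tiltR(yaw,np.radians(t))
print('pivot now',p+R.apply(G),'rot',R.as_euler('xyz'))
plan(tcp([x,y,z],R1),R1,int(N),w,about=G)
E
cat > st.py <<'E'
from h import *
o=log();p,R=pose(o);e=(down(0).inv()*R)
print('t',round(o["time"],2),'pivot',p+R.apply(G),'euler',o["ee_rot"],'tilt',np.degrees(o["ee_rot"][0]+np.pi/2).round(1),'F',np.round(o["wrist_force"],1),'w',round(o["width"],4),'q',np.round(o["joint_positions"],2))
E
python3 go.py .531 -.332 .14 -40 .213 6 .094
```

```text
pivot now [ 0.5145 -0.3462  0.2564] rot [-2.3824  0.0033  0.2597]
0.019 0.006 0.005 0.003 0.012 0.016 0.094; 0.019 0.006 0.005 0.003 0.013 0.015 0.094; 0.019 0.006 0.005 0.004 0.012 0.015 0.094; 0.019 0.006 0.005 0.003 0.013 0.015 0.094; 0.019 0.006 0.005 0.003 0.014 0.014 0.094; 0.019 0.006 0.005 0.003 0.013 0.015 0.094
max/row mm 19.733303986011236 deg 1.1729514201296773 end [ 0.5334 -0.3436  0.1255] [-2.2685  0.0005  0.2129]
```

>>> arm_command(series="0.019 0.006 0.005 0.003 0.012 0.016 0.094; 0.019 0.006 0.005 0.003 0.013 0.015 0.094; 0.019 0.006 0.005 0.004 0.012 0.015 0.094; 0.019 0.006 0.005 0.003 0.013 0.015 0.094; 0.019 0.006 0.005 0.003 0.014 0.014 0.094; 0.019 0.006 0.005 0.003 0.013 0.015 0.094; 0 0 0 0 0 0 0.094")

```text
time: 5.55
tool_pos: [0.5371, -0.347, 0.1234]
ee_rot: [-2.261, -0.008, 0.205]
wrist_force: [-0.5, 0.1, -0.5]
width: 0.0941
```

```bash
python3 st.py; cat > wr.py <<'E'
from h import *
import sys
p=robot.camera_params("wrist");im=robot.snapshot("wrist");cv2.imwrite(f"pics/{sys.argv[1]}.png",im)
n,l,s,c=mask(im,(3,120,60),(18,255,255))
i=1+np.argmax(s[1:,4]);cn=cv2.findContours((l==i).astype(np.uint8),cv2.RETR_EXTERNAL,cv2.CHAIN_APPROX_NONE)[0][0]
print(cv2.minAreaRect((ray(p,cn[:,0],float(sys.argv[2]))[:,:2]*1000).astype(np.float32)))
E
python3 wr.py w2 .044
```

```text
t 5.55 pivot [ 0.5346 -0.3353  0.1379] euler [-2.2613 -0.008   0.2048] tilt -39.6 F [-0.5  0.1 -0.5] w 0.0941 q [-0.37  0.08  1.71 -0.67  1.04 -0.32]
((529.9005737304688, -337.9956970214844), (57.38893127441406, 179.1951446533203), 11.577219009399414)
```

View pics/w2.png

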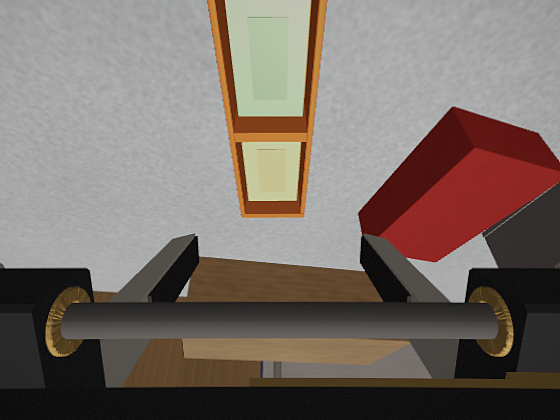

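```bash
python3 - <<'E'
from h import *
p=robot.camera_params("wrist")
W=ray(p,[(241,216),(305,216),(232,137),(315,137)],.044)[:,:2];print(W)
m=(W[0]+W[1])/2;d=(W[2]+W[3])/2;a=np.radians(102.2);u=np.array([np.cos(a),np.sin(a)]);print(m+.096*u,d, np.degrees(np.arctan2(*(d-m)[::-1])))
E
python3 go.py .531 -.332 .028 -40 .213 6 .094
```

```text
[[ 0.5205 -0.4326]
 [ 0.5788 -0.4213]
 [ 0.5037 -0.3399]
 [ 0.5604 -0.3286]]
[ 0.5293 -0.3331] [ 0.532  -0.3342] 100.73098513739643
pivot now [ 0.535  -0.3357  0.1396] rot [-2.2634 -0.0093  0.2053]
-0.001 -0.002 0 -0.001 0.014 0.012 0.094; -0.001 -0.002 0.001 0 0.014 0.013 0.094; -0.001 -0.002 0 -0.001 0.013 0.012 0.094; -0.001 -0.002 0 -0.001 0.014 0.013 0.094; -0.001 -0.002 0.001 0 0.014 0.012 0.094; 0 -0.002 0 -0.001 0.014 0.013 0.094
max/row mm 18.620798588724945 deg 0.12623095699485018 end [ 0.5333 -0.3438  0.0133] [-2.2684 -0.      0.2133]
```

>>> arm_command(series="-0.001 -0.002 0 -0.001 0.014 0.012 0.094; -0.001 -0.002 0.001 0 0.014 0.013 0.094; -0.001 -0.002 0 -0.001 0.013 0.012 0.094; -0.001 -0.002 0 -0.001 0.014 0.013 0.094; -0.001 -0.002 0.001 0 0.008 0.007 0.094; 0 0 0 0 0 0 0.094")

```text
time: 6.2
tool_pos: [0.539, -0.3469, 0.0437]
ee_rot: [-2.276, -0.009, 0.213]
wrist_force: [-0.1, -0.0, 0.0]
width: 0.0942
```

```bash
python3 go.py .531 -.333 .028 -40 .213 2 .094
```

```text
pivot now [ 0.5363 -0.335   0.058 ] rot [-2.2764 -0.0087  0.2132]
0.004 -0.003 0.003 -0.003 0.01 0.011 0.094; 0.003 -0.002 0.004 -0.002 0.011 0.011 0.094
max/row mm 15.24272937173429 deg 0.3293333329450282 end [ 0.5336 -0.3448  0.0134] [-2.2694 -0.0001  0.2125]
```

>>> arm_command(series="0.004 -0.003 0.003 -0.003 0.01 0.011 0.094; 0.003 -0.002 0.004 -0.002 0.011 0.011 0.094; 0 0 0 0 0 0 0.094")

```text
time: 6.5
tool_pos: [0.5351, -0.3454, 0.0142]
ee_rot: [-2.272, -0.003, 0.213]
wrist_force: [-0.9, 0.7, 0.1]
width: 0.0944
```

```bash
python3 go.py .531 -.333 .028 -40 .213 2 .094
```

```text
pivot now [ 0.5325 -0.3335  0.0286] rot [-2.2719 -0.0035  0.2127]
0.001 -0.001 0.001 -0.001 0 0.001 0.094; 0.002 -0.001 0.001 0 0 0 0.094
max/row mm 0.8407205968668211 deg 0.13075899856831885 end [ 0.5339 -0.3449  0.0136] [-2.2689 -0.0006  0.213 ]
```

Well placed; closing the fingers now.

>>> arm_command(series="0.001 -0.001 0.001 -0.001 0 0 0.05; 0 0 0 0 0 0 0.05; 0 0 0 0 0 0 0.04; 0 0 0 0 0 0 0.04; 0 0 0 0 0 0 0.04; 0 0 0 0 0 0 0.04")

```text
time: 7.1
tool_pos: [0.5342, -0.3463, 0.0155]
ee_rot: [-2.272, -0.002, 0.212]
wrist_force: [1.7, -0.7, -0.9]
width: 0.0577
```

```bash
python3 st.py; python3 go.py .531 -.333 .16 -40 .213 6 .04
```

```text
t 7.1 pivot [ 0.5317 -0.3344  0.0299] euler [-2.2721 -0.0025  0.2121] tilt -40.2 F [ 1.7 -0.7 -0.9] w 0.0577 q [-0.37  0.21  1.81 -0.79  0.86 -0.12]
pivot now [ 0.5317 -0.3344  0.0299] rot [-2.2721 -0.0025  0.2121]
0.001 0 0 0 -0.017 -0.014 0.04; 0 -0.001 0 0 -0.016 -0.014 0.04; 0.001 0 0.001 0 -0.017 -0.013 0.04; 0 -0.001 0 0 -0.017 -0.014 0.04; 0.001 0 0 0 -0.017 -0.014 0.04; 0 0 0 0 -0.017 -0.014 0.04
max/row mm 21.690160695743472 deg 0.03951303856455173 end [ 0.5337 -0.3448  0.1462] [-2.2691 -0.0004  0.213 ]
```

>>> arm_command(series="0 0 0 0 -0.008 -0.006 0.04; 0 0 0 0 -0.017 -0.014 0.04; 0 0 0 0 -0.017 -0.014 0.04; 0 0 0 0 -0.017 -0.014 0.04; 0 0 0 0 -0.017 -0.014 0.04; 0 0 0 0 -0.017 -0.014 0.04; 0 0 0 0 -0.008 -0.006 0.04; 0 0 0 0 0 0 0.04")

```text
time: 7.9
tool_pos: [0.5272, -0.3384, 0.1396]
ee_rot: [-2.25, 0.009, 0.21]
wrist_force: [-0.2, -0.1, -4.9]
width: 0.0581
```

```bash
python3 st.py; python3 go.py .531 -.333 .15 5 .213 6 .04;  python3 - <<'E'
from h import *
for n in ("side",): cv2.imwrite(f"pics/{n}1.png",robot.snapshot(n))
E
```

```text
t 7.9 pivot [ 0.5249 -0.3269  0.1542] euler [-2.2504  0.0093  0.2097] tilt -38.9 F [-0.2 -0.1 -4.9] w 0.0581 q [-0.36  0.05  1.7  -0.65  1.08 -0.35]
pivot now [ 0.5249 -0.3269  0.1542] rot [-2.2504  0.0093  0.2097]
0.128 0 -0.002 0.001 0.001 0.002 0.04; 0.128 0 -0.001 0.001 0.001 0.002 0.04; 0.127 0 -0.002 0 0.001 0.001 0.04; 0.128 0 -0.002 0.001 0.001 0.002 0.04; 0.128 0 -0.001 0.001 0.001 0.001 0.04; 0.128 0 -0.002 0.001 0 0.001 0.04
max/row mm 1.605302441376082 deg 7.32377540524315 end [ 0.5308 -0.3315  0.1316] [-1.4834 -0.      0.2125]
```

View pics/side1.png

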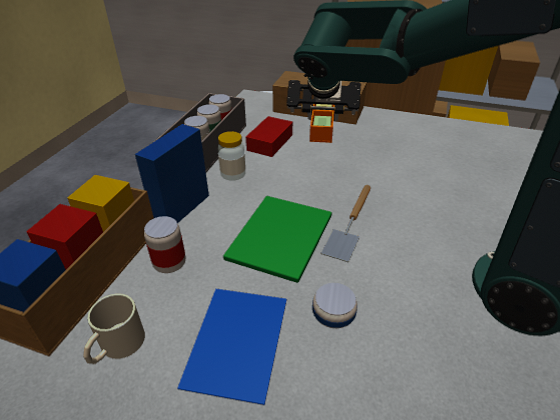

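>>> arm_command(series="0.07 0 0 0 0.001 0.002 0.04; 0.128 0 -0.002 0.001 0.001 0.002 0.04; 0.128 0 -0.001 0.001 0.001 0.002 0.04; 0.127 0 -0.002 0 0.001 0.001 0.04; 0.128 0 -0.002 0.001 0.001 0.002 0.04; 0.128 0 -0.001 0.001 0.001 0.001 0.04; 0.07 0 -0.002 0.001 0 0.001 0.04")

```text
time: 8.65
tool_pos: [0.5232, -0.3227, 0.113]
ee_rot: [-1.426, 0.019, 0.22]
wrist_force: [0.1, 0.1, -4.3]
width: 0.0579
```

```bash
python3 st.py; python3 go.py .531 -.333 .14 50 .213 7 .04
```

```text
t 8.65 pivot [ 0.5242 -0.3252  0.1316] euler [-1.426   0.0194  0.2201] tilt 8.3 F [ 0.1  0.1 -4.3] w 0.0579 q [-0.69  0.36  1.24  0.07  1.67 -0.9 ]
pivot now [ 0.5242 -0.3252  0.1316] rot [-1.426   0.0194  0.2201]
0.104 0 -0.003 0.001 -0.001 0.001 0.04; 0.104 -0.001 -0.003 0 -0.002 0.001 0.04; 0.104 0 -0.003 0.001 -0.002 0.001 0.04; 0.104 -0.001 -0.003 0.001 -0.002 0.001 0.04; 0.104 0 -0.003 0.001 -0.001 0.002 0.04; 0.104 -0.001 -0.003 0.001 -0.002 0.002 0.04; 0.104 0 -0.003 0 -0.002 0.001 0.04
max/row mm 1.9015823039783237 deg 5.96066193359629 end [ 0.5277 -0.3192  0.1276] [-0.6981  0.      0.2127]
```

>>> arm_command(series="0.104 0 -0.003 0.001 -0.003 0.001 0.04; 0.104 -0.001 -0.003 0.001 -0.003 0.001 0.04; 0.104 0 -0.003 0.001 -0.003 0.001 0.04; 0.104 -0.001 -0.003 0.001 -0.002 0.001 0.04; 0.104 0 -0.003 0.001 -0.002 0.002 0.04; 0.104 -0.001 -0.003 0.001 -0.002 0.002 0.04; 0.07 0 -0.003 0 -0.002 0.001 0.04; 0 0 0 0 0 0 0.04")

```text
time: 9.45
tool_pos: [0.5267, -0.3284, 0.1109]
ee_rot: [-0.709, 0.023, 0.2]
wrist_force: [0.4, -0.1, -4.7]
width: 0.058
```

```bash
python3 st.py; python3 go.py .531 -.333 .105 50 .213 3 .04; python3 - <<'E'
from h import *
for n in ("side","scene"): cv2.imwrite(f"pics/{n}2.png",robot.snapshot(n))
a=cv2.imread("pics/side2.png")[40:220,180:420];b=cv2.imread("pics/scene2.png")[130:350,60:280]
cv2.imwrite("pics/c2.png",np.hstack([cv2.resize(a,(400,300)),cv2.resize(b,(300,300))]))
E
```

```text
t 9.45 pivot [ 0.5298 -0.3424  0.1232] euler [-0.7092  0.0227  0.1996] tilt 49.4 F [ 0.4 -0.1 -4.7] w 0.058 q [-0.86  0.83  0.77  0.49  2.27 -0.87]
pivot now [ 0.5298 -0.3424  0.1232] rot [-0.7092  0.0227  0.1996]
0.004 -0.009 -0.001 0.001 0.006 -0.003 0.04; 0.003 -0.008 -0.002 0.001 0.006 -0.002 0.04; 0.004 -0.009 -0.001 0.001 0.007 -0.003 0.04
max/row mm 6.832540328774904 deg 0.5457619546383796 end [ 0.5275 -0.3188  0.0925] [-0.698   0.0003  0.2133]
```

View pics/c2.png

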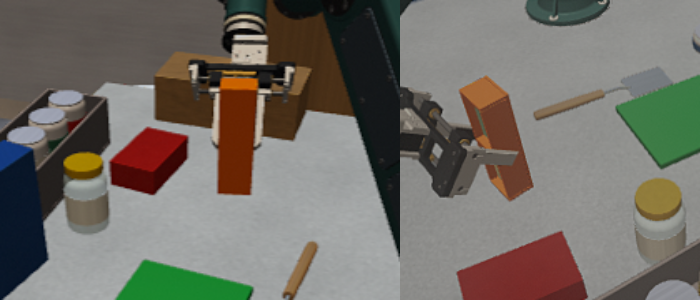

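>>> arm_command(series="0.004 -0.009 -0.001 0.001 0.006 -0.003 0.04; 0.003 -0.008 -0.002 0.001 0.006 -0.002 0.04; 0.004 -0.009 -0.001 0.001 0.005 -0.002 0.04; 0 0 0 0 0 0 0.04")

```text
time: 9.95
tool_pos: [0.5294, -0.3164, 0.0983]
ee_rot: [-0.709, -0.005, 0.219]
wrist_force: [-0.7, 0.3, -4.8]
width: 0.0577
```

```bash
python3 go.py .531 -.333 .096 49.8 .213 3 .04;python3 st.py
```

```text
pivot now [ 0.5324 -0.3303  0.1105] rot [-0.7093 -0.0054  0.2194]
0.003 0.003 0 -0.001 0.003 -0.004 0.04; 0.002 0.002 -0.001 0 0.002 -0.004 0.04; 0.003 0.003 0 -0.001 0.003 -0.004 0.04
max/row mm 4.953208915885546 deg 0.21707695493621637 end [ 0.5279 -0.3185  0.084 ] [-0.7013  0.      0.2134]
t 9.95 pivot [ 0.5324 -0.3303  0.1105] euler [-0.7093 -0.0054  0.2194] tilt 49.4 F [-0.7  0.3 -4.8] w 0.0577 q [-0.85  0.82  0.82  0.49  2.24 -0.91]
```

>>> arm_command(series="0.003 0.003 0 -0.001 0.003 -0.004 0.04; 0.002 0.002 -0.001 0 0.003 -0.004 0.04; 0.003 0.002 0 0 0.002 -0.003 0.04; 0 0 0 0 0 0 0.04")

```text
time: 10.35
tool_pos: [0.529, -0.3173, 0.0849]
ee_rot: [-0.704, -0.001, 0.215]
wrist_force: [-0.1, 0.4, -4.3]
width: 0.0579
```

```bash
python3 go.py .531 -.333 .094 49.8 .213 2 .04;python3 st.py
```

```text
pivot now [ 0.5321 -0.3313  0.0971] rot [-0.7035 -0.0013  0.2145]
0.001 0.001 0 -0.001 0 -0.002 0.04; 0.001 0.001 0 0 0.001 -0.001 0.04
max/row mm 1.837290103847039 deg 0.07998272764091913 end [ 0.5283 -0.3187  0.082 ] [-0.7015  0.0002  0.2133]
t 10.35 pivot [ 0.5321 -0.3313  0.0971] euler [-0.7035 -0.0013  0.2145] tilt 49.7 F [-0.1  0.4 -4.3] w 0.0579 q [-0.85  0.83  0.82  0.49  2.22 -0.91]
```

>>> arm_command(series="0.001 0.001 0 0 0.0013 -0.0015 0.04; 0 0 0 0 0.0013 -0.0015 0.04; 0 0 0 0 0 0 0.04")

```text
time: 10.65
tool_pos: [0.5291, -0.3178, 0.0816]
ee_rot: [-0.703, -0.002, 0.214]
wrist_force: [-0.5, -0.0, -4.7]
width: 0.0581
```

```bash
python3 st.py
```

```text
t 10.65 pivot [ 0.5321 -0.3319  0.0937] euler [-0.7026 -0.0016  0.2137] tilt 49.7 F [-0.5 -0.  -4.7] w 0.0581 q [-0.85  0.84  0.83  0.49  2.22 -0.92]
```

>>> arm_command(series="0 0 0 0 0.0013 -0.0015 0.04; 0 0 0 0 0 0 0.04")

```text
time: 10.85
tool_pos: [0.5291, -0.3181, 0.0817]
ee_rot: [-0.703, -0.003, 0.214]
wrist_force: [0.2, -0.6, -4.5]
width: 0.0577
```

```bash
python3 st.py
```

```text
t 10.85 pivot [ 0.5321 -0.3321  0.0939] euler [-0.7032 -0.0033  0.2143] tilt 49.7 F [ 0.2 -0.6 -4.5] w 0.0577 q [-0.85  0.84  0.83  0.49  2.22 -0.92]
```

>>> arm_command(series="0 0 0 0 0.0022 -0.0026 0.04; 0 0 0 0 0.0013 -0.0015 0.04; 0 0 0 0 0 0 0.04")

```text
time: 11.15
tool_pos: [0.529, -0.3183, 0.0817]
ee_rot: [-0.703, -0.007, 0.217]
wrist_force: [0.9, 0.6, -3.3]
width: 0.0582
```

```bash
python3 st.py; python3 - <<'E'
from h import *
im=robot.snapshot("side");cv2.imwrite("pics/side3.png",im);cv2.imwrite("pics/c3.png",cv2.resize(im[60:200,240:400],(640,560),interpolation=cv2.INTER_CUBIC))
E
```

```text
t 11.15 pivot [ 0.532  -0.3323  0.0939] euler [-0.7033 -0.0067  0.2167] tilt 49.7 F [ 0.9  0.6 -3.3] w 0.0582 q [-0.85  0.84  0.83  0.49  2.22 -0.92]
```

View pics/c3.png

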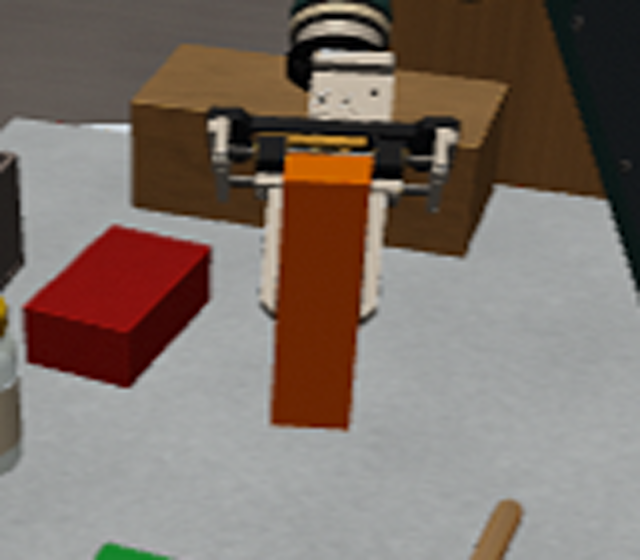

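>>> arm_command(series="0.002 0.006 0 0 0.003 -0.0035 0.04; 0.002 0 0 0 0.002 -0.0023 0.04")

```text
time: 11.4
tool_pos: [0.5292, -0.3185, 0.0816]
ee_rot: [-0.699, -0.008, 0.216]
wrist_force: [-2.1, -0.9, 6.1]
width: 0.0578
```

```bash
python3 st.py; python3 - <<'E'
from h import *
p=robot.camera_params("side");print(ray(p,[(308.,166.2),(327.3,167.3)],0))
E
```

```text
t 11.4 pivot [ 0.5322 -0.3325  0.0937] euler [-0.699  -0.0075  0.216 ] tilt 49.9 F [-2.1 -0.9  6.1] w 0.0578 q [-0.85  0.84  0.82  0.49  2.22 -0.92]
[[ 0.5514 -0.2985  0.    ]
 [ 0.4966 -0.3109  0.    ]]
```

>>> arm_command(series="0 0 0 0 0 0 0.06; 0 0 0 0 0 0 0.07; 0 0 0 0 0 0 0.085; 0 0 0 0 0 0 0.094; 0 0 0 0 0 0 0.094; 0 0 0 0 0 0 0.094")

```text
time: 12.0
tool_pos: [0.5295, -0.3178, 0.0803]
ee_rot: [-0.698, -0.008, 0.216]
wrist_force: [-0.1, 0.0, 0.9]
width: 0.0932
```

```bash
python3 go.py .532 -.3325 .14 49.8 .213 4 .094; python3 - <<'E'
from h import *
im=robot.snapshot("side");cv2.imwrite("pics/side4.png",im);a=cv2.resize(im[60:200,240:400],(400,350),interpolation=cv2.INTER_CUBIC)
im=robot.snapshot("scene");cv2.imwrite("pics/scene4.png",im);b=cv2.resize(im[160:335,50:250],(400,350),interpolation=cv2.INTER_CUBIC)
cv2.imwrite("pics/c4.png",np.hstack([a,b]))
E
```

```text
pivot now [ 0.5325 -0.3319  0.0923] rot [-0.6975 -0.008   0.2162]
-0.001 0.002 0.001 0 -0.008 0.009 0.094; -0.001 0.002 0 0 -0.008 0.009 0.094; -0.001 0.002 0.001 0 -0.007 0.009 0.094; -0.001 0.002 0.001 0 -0.008 0.009 0.094
max/row mm 11.915224791473955 deg 0.1363890139051352 end [ 0.5294 -0.3184  0.1278] [-0.7015  0.0001  0.2133]
```

View pics/c4.png

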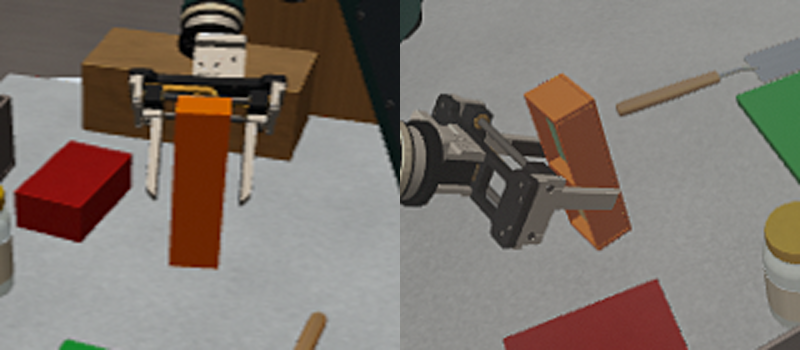

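>>> arm_command(series="-0.001 0.002 0.001 0 -0.009 0.010 0.094; -0.001 0.002 0 0 -0.009 0.011 0.094; -0.001 0.002 0.001 0 -0.009 0.012 0.094; -0.001 0.002 0.001 0 -0.009 0.012 0.094; 0 0 0 0 -0.003 0.004 0.094; 0 0 0 0 0 0 0.094")

```text
time: 12.7
tool_pos: [0.5292, -0.3165, 0.1511]
ee_rot: [-0.706, -0.002, 0.214]
wrist_force: [0.7, 0.0, -0.1]
width: 0.0943
```

```bash
python3 st.py; python3 go.py .5305 -.325 .148 5 .213 6 .094
```

```text
t 12.7 pivot [ 0.5322 -0.3305  0.1633] euler [-0.7059 -0.002   0.2136] tilt 49.6 F [ 0.7  0.  -0.1] w 0.0943 q [-0.85  0.79  0.76  0.53  2.31 -0.85]
pivot now [ 0.5322 -0.3305  0.1633] rot [-0.7059 -0.002   0.2136]
-0.13 0 0 0 0.002 -0.004 0.094; -0.129 0 0.001 0 0.003 -0.003 0.094; -0.13 0.001 0 0 0.002 -0.003 0.094; -0.129 0 0 0 0.003 -0.003 0.094; -0.13 0 0 0 0.002 -0.003 0.094; -0.13 0.001 0.001 -0.001 0.003 -0.002 0.094
max/row mm 2.7224180051219102 deg 7.426011580165707 end [ 0.5298 -0.3239  0.1289] [-1.4839  0.0005  0.2126]
```

>>> arm_command(series="-0.13 0 0 0 0.001 -0.003 0.094; -0.129 0 0.001 0 0.001 -0.002 0.094; -0.13 0.001 0 0 0.001 -0.002 0.094; -0.129 0 0 0 0.001 -0.002 0.094; -0.13 0 0 0 0.001 -0.002 0.094; -0.09 0 0 0 0.001 -0.001 0.094; 0 0 0 0 0 0 0.094")

```text
time: 13.4
tool_pos: [0.5292, -0.3247, 0.1332]
ee_rot: [-1.465, 0.003, 0.212]
wrist_force: [0.0, 0.5, 0.6]
width: 0.094
```

```bash
python3 st.py; python3 go.py .5295 -.321 .155 -40 .213 6 .094
```

```text
t 13.4 pivot [ 0.5297 -0.3266  0.1519] euler [-1.4649  0.003   0.2123] tilt 6.1 F [0.  0.5 0.6] w 0.094 q [-0.68  0.33  1.23  0.06  1.66 -0.89]
pivot now [ 0.5297 -0.3266  0.1519] rot [-1.4649  0.003   0.2123]
-0.134 0 -0.001 0 -0.001 -0.002 0.094; -0.134 0 0 0 0 -0.001 0.094; -0.134 0 -0.001 0.001 -0.001 -0.002 0.094; -0.134 0 0 0 -0.001 -0.002 0.094; -0.134 0 -0.001 0 -0.001 -0.002 0.094; -0.134 0 0 0 -0.001 -0.002 0.094
max/row mm 1.0612192600140495 deg 7.678229656271289 end [ 0.5321 -0.3333  0.1406] [-2.2689  0.0001  0.2129]
```

>>> arm_command(series="-0.134 0 -0.001 0 -0.001 0 0.094; -0.134 0 0 0 0 0 0.094; -0.134 0 -0.001 0.001 -0.001 0 0.094; -0.134 0 0 0 -0.001 0 0.094; -0.134 0 -0.001 0 -0.001 -0.001 0.094; -0.1 0 0 0 -0.001 -0.001 0.094; 0 0 0 0 0 0 0.094")

```text
time: 14.1
tool_pos: [0.5284, -0.3293, 0.1336]
ee_rot: [-2.248, 0.006, 0.203]
wrist_force: [-0.4, -0.3, -0.2]
width: 0.0936
```

```bash
python3 st.py; python3 go.py .5288 -.317 .094 -40 .213 5 .094; python3 - <<'E'
from h import *
im=robot.snapshot("side");cv2.imwrite("pics/side5.png",im);a=cv2.resize(im[40:180,240:400],(400,350),interpolation=cv2.INTER_CUBIC)
im=robot.snapshot("scene");cv2.imwrite("pics/scene5.png",im);b=cv2.resize(im[160:335,50:250],(400,350),interpolation=cv2.INTER_CUBIC)
cv2.imwrite("pics/c5.png",np.hstack([a,b]))
E
```

```text
t 14.1 pivot [ 0.5261 -0.3177  0.1482] euler [-2.2484  0.0061  0.203 ] tilt -38.8 F [-0.4 -0.3 -0.2] w 0.0936 q [-0.34  0.05  1.71 -0.65  1.09 -0.32]
pivot now [ 0.5261 -0.3177  0.1482] rot [-2.2484  0.0061  0.203 ]
-0.004 -0.001 -0.002 0.001 0.008 0.007 0.094; -0.004 -0.001 -0.002 0 0.009 0.007 0.094; -0.004 0 -0.003 0.001 0.008 0.006 0.094; -0.004 -0.001 -0.002 0.001 0.009 0.007 0.094; -0.005 -0.001 -0.002 0 0.008 0.007 0.094
max/row mm 10.861592973381413 deg 0.27096629920789544 end [ 0.5312 -0.329   0.0795] [-2.2694  0.0002  0.2131]
```

View pics/c5.png

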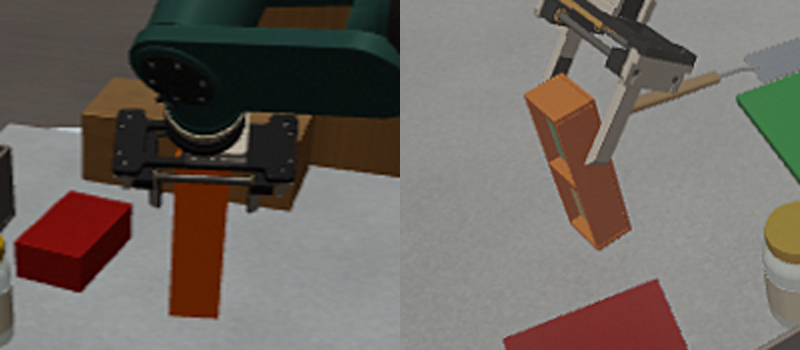

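>>> arm_command(series="-0.004 -0.001 -0.002 0.001 0.008 0.007 0.094; -0.004 -0.001 -0.002 0.001 0.009 0.008 0.094; -0.004 0 -0.003 0.001 0.008 0.007 0.094; -0.004 -0.001 -0.002 0.001 0.008 0.008 0.094; -0.003 -0.001 -0.002 0 0.006 0.006 0.094; 0 0 0 0 0 0 0.094")

```text
time: 14.8
tool_pos: [0.5338, -0.3325, 0.0798]
ee_rot: [-2.267, -0.006, 0.203]
wrist_force: [-0.2, -0.4, -1.2]
width: 0.0942
```

```bash
python3 go.py .5286 -.316 .096 -40 .213 3 .094
```

```text
pivot now [ 0.5313 -0.3207  0.0943] rot [-2.2669 -0.006   0.2028]
-0.001 -0.004 -0.001 -0.001 -0.002 0.001 0.094; 0 -0.004 0 0 -0.001 0.001 0.094; -0.001 -0.004 -0.001 -0.001 -0.002 0.001 0.094
max/row mm 1.8919475983225373 deg 0.22923595889527557 end [ 0.5307 -0.3275  0.0817] [-2.2689  0.0001  0.2133]
```

>>> arm_command(series="-0.001 -0.004 -0.001 -0.001 -0.003 0.002 0.094; 0 -0.004 0 -0.001 -0.002 0.002 0.094; -0.001 -0.004 -0.001 -0.001 -0.002 0.001 0.094; 0 0 0 0 0 0 0.094")

```text
time: 15.2
tool_pos: [0.5293, -0.3243, 0.083]
ee_rot: [-2.27, -0.0, 0.215]
wrist_force: [-0.2, -0.4, -0.2]
width: 0.0939
```

```bash
python3 go.py .5286 -.316 .096 -40 .213 2 .094;python3 st.py
```

```text
pivot now [ 0.5267 -0.3125  0.0974] rot [-2.27   -0.0003  0.2147]
0.001 0.001 0.001 0.001 0.002 -0.001 0.094; 0 0 0 0 0.002 -0.001 0.094
max/row mm 2.1226670899566975 deg 0.05954214980385745 end [ 0.5312 -0.3281  0.0813] [-2.269  -0.0002  0.2133]
t 15.2 pivot [ 0.5267 -0.3125  0.0974] euler [-2.27   -0.0003  0.2147] tilt -40.1 F [-0.2 -0.4 -0.2] w 0.0939 q [-0.33  0.1   1.78 -0.72  0.99 -0.22]
```

>>> arm_command(series="0 0 0 0.0015 0.002 -0.001 0.094; 0 0 0 0.0005 0.002 -0.0015 0.094; 0 0 0 0 0 0 0.094")

```text
time: 15.5
tool_pos: [0.5333, -0.3286, 0.0832]
ee_rot: [-2.272, -0.003, 0.215]
wrist_force: [0.2, -0.2, 0.3]
width: 0.0937
```

```bash
python3 st.py
```

```text
t 15.5 pivot [ 0.5307 -0.3167  0.0975] euler [-2.2717 -0.0027  0.2154] tilt -40.2 F [ 0.2 -0.2  0.3] w 0.0937 q [-0.33  0.11  1.77 -0.72  0.98 -0.22]
```

>>> arm_command(series="0 0 0 -0.001 0 0 0.075; 0 0 0 0 0 0 0.068; 0 0 0 0 0 0 0.062; 0 0 0 0 0 0 0.05; 0 0 0 0 0 0 0.04; 0 0 0 0 0 0 0.04; 0 0 0 0 0 0 0.04")

```text
time: 16.2
tool_pos: [0.532, -0.3292, 0.083]
ee_rot: [-2.271, -0.003, 0.214]
wrist_force: [-0.1, -1.0, -0.5]
width: 0.058
```

```bash
python3 st.py;  python3 go.py .531 -.317 .15 -40 .213 4 .04; python3 - <<'E'
from h import *
im=robot.snapshot("side");cv2.imwrite("pics/side6.png",im);a=cv2.resize(im[40:180,240:400],(400,350),interpolation=cv2.INTER_CUBIC)
im=robot.snapshot("scene");cv2.imwrite("pics/scene6.png",im);b=cv2.resize(im[160:335,50:250],(400,350),interpolation=cv2.INTER_CUBIC)
cv2.imwrite("pics/c6.png",np.hstack([a,b]))
E
```

```text
t 16.2 pivot [ 0.5294 -0.3174  0.0974] euler [-2.2714 -0.0025  0.2144] tilt -40.1 F [-0.1 -1.  -0.5] w 0.058 q [-0.34  0.1   1.78 -0.72  0.98 -0.22]
pivot now [ 0.5294 -0.3174  0.0974] rot [-2.2714 -0.0025  0.2144]
0.001 0 0.001 0 -0.01 -0.008 0.04; 0 0 0 0.001 -0.01 -0.009 0.04; 0.001 0 0.001 0 -0.01 -0.008 0.04; 0.001 -0.001 0.001 0.001 -0.01 -0.009 0.04
max/row mm 13.15827176975798 deg 0.05474784757749958 end [ 0.5339 -0.329   0.1355] [-2.2684  0.0004  0.2132]
```

View pics/c6.png

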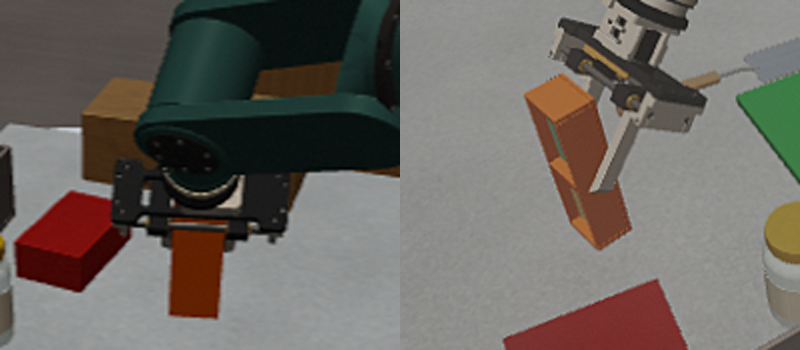

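```bash
python3 - <<'E'
from h import *
q=np.array(robot.get_obs()["joint_positions"])
R0=tiltR(.213,np.radians(-40))
for f in np.linspace(0,1,8):   # rotate to +50 in place, at .15
    R=tiltR(.213,np.radians(-40+90*f));q,e=ik(tcp([.53,-.32,.15],R),R,q)
print(q,e)
for f in np.linspace(0,1,8):
    R=tiltR(.213-.273*f,np.radians(50));q,e=ik(tcp([.53,-.32+.335*f,.15],R),R,q);print(q,'%.4f'%e)
for z in (.1,.045):
    q,e=ik(tcp([.53,.015,z],R),R,q);print(z,q,e)
for t in (25,0):
    R=tiltR(-.06,np.radians(t));q,e=ik(tcp([.53,.015,z],R),R,q);print(t,q,'%.4f'%e)
for f in np.linspace(0,1,5):
    R=tiltR(-.06+.22*f,0);q,e=ik(tcp([.53-.015*f,.015+.292*f,.12],R),R,q);print(q,'%.4f'%e)
E
```

```text
[-0.8416  0.7771  0.8112  0.5239  2.2848 -0.8593] 2.275957200481571e-14
[-0.8416  0.7771  0.8112  0.5239  2.2848 -0.8593] 0.0000
[-0.8114  0.6826  0.9629  0.5511  2.2003 -0.8208] 0.0000
[-0.7777  0.5966  1.0962  0.5822  2.1216 -0.7778] 0.0000
[-0.7399  0.5167  1.2155  0.6159  2.0461 -0.7313] 0.0000
[-0.6974  0.4417  1.3233  0.6516  1.9722 -0.6813] 0.0000
[-0.6494  0.3707  1.4211  0.6886  1.8983 -0.6278] 0.0000
[-0.5953  0.3038  1.5094  0.7264  1.8231 -0.5704] 0.0000
[-0.5341  0.2412  1.5886  0.7643  1.7452 -0.5089] 0.0000
0.1 [-0.5341  0.2968  1.6303  0.7549  1.6746 -0.5766] 2.0122792321330962e-15
0.045 [-0.5341  0.3695  1.6636  0.7502  1.5972 -0.6492] 4.163336342344337e-16
25 [-0.3409  0.1961  1.6822  0.4241  1.4074 -0.3815] 0.0000
0 [-0.0787  0.1501  1.6675 -0.      1.324  -0.0187] 0.0000
[-0.0787  0.0877  1.579   0.      1.4749 -0.0187] 0.0000
[ 0.0594  0.095   1.571  -0.      1.4756  0.0644] 0.0000
[ 0.1952  0.1238  1.5394 -0.      1.4784  0.1452] 0.0000
[ 0.3241  0.1722  1.4844 -0.      1.485   0.2191] 0.0000
[0.443  0.2379 1.4064 0.     1.4973 0.283 ] 0.0000
```

>>> arm_command(series="0 0 0 0 -0.006 -0.005 0.04; 0 0 0 0 -0.011 -0.009 0.04; 0 0 0 0 -0.012 -0.010 0.04; 0 0 0 0 -0.012 -0.010 0.04; 0 0 0 0 -0.008 -0.007 0.04; 0 0 0 0 -0.002 -0.002 0.04")

```text
time: 16.9
tool_pos: [0.529, -0.3273, 0.15]
ee_rot: [-2.263, 0.004, 0.213]
wrist_force: [0.1, 0.1, -4.2]
width: 0.0577
```

```bash
python3 st.py;  python3 go.py .531 -.29 .16 10 .213 8 .04
```

```text
t 16.9 pivot [ 0.5265 -0.3155  0.1644] euler [-2.2625  0.0036  0.2127] tilt -39.6 F [ 0.1  0.1 -4.2] w 0.0577 q [-0.34  0.03  1.7  -0.66  1.1  -0.33]
pivot now [ 0.5265 -0.3155  0.1644] rot [-2.2625  0.0036  0.2127]
0.108 0 0 0.001 -0.002 0.005 0.04; 0.109 0 -0.001 0.001 -0.001 0.004 0.04; 0.108 0 0 0.002 -0.001 0.005 0.04; 0.108 0 -0.001 0.001 -0.001 0.005 0.04; 0.108 0 0 0.001 0 0.005 0.04; 0.109 0 -0.001 0.001 0 0.006 0.04; 0.108 0 0 0.002 0 0.005 0.04; 0.108 0 -0.001 0.001 0.001 0.004 0.04
max/row mm 3.287281830262392 deg 6.204157897200172 end [ 0.5305 -0.2873  0.1415] [-1.3965 -0.0002  0.2134]
```

>>> arm_command(series="0.06 0 0 0.001 -0.002 0.003 0.04; 0.109 0 -0.001 0.001 -0.001 0.004 0.04; 0.108 0 0 0.002 -0.001 0.005 0.04; 0.108 0 -0.001 0.001 -0.001 0.005 0.04; 0.108 0 0 0.001 -0.001 0.005 0.04; 0.109 0 -0.001 0.001 -0.001 0.006 0.04; 0.108 0 0 0.002 -0.001 0.005 0.04; 0.108 0 -0.001 0.001 -0.001 0.005 0.04")

```text
time: 17.7
tool_pos: [0.5298, -0.2849, 0.1508]
ee_rot: [-1.422, 0.0, 0.224]
wrist_force: [0.6, 0.9, -5.4]
width: 0.0578
```

```bash
python3 st.py;  python3 go.py .531 -.2 .16 50 .1 8 .04
```

```text
t 17.7 pivot [ 0.5304 -0.2876  0.1694] euler [-1.4219  0.0003  0.2238] tilt 8.5 F [ 0.6  0.9 -5.4] w 0.0578 q [-0.64  0.3   1.24  0.1   1.72 -0.86]
pivot now [ 0.5304 -0.2876  0.1694] rot [-1.4219  0.0003  0.2238]
0.09 0.014 -0.008 0.003 0.003 0.012 0.04; 0.091 0.014 -0.008 0.002 0.003 0.012 0.04; 0.09 0.013 -0.007 0.002 0.005 0.011 0.04; 0.09 0.014 -0.008 0.003 0.005 0.011 0.04; 0.091 0.014 -0.008 0.002 0.007 0.011 0.04; 0.09 0.014 -0.008 0.001 0.007 0.01 0.04; 0.09 0.014 -0.007 0.002 0.007 0.009 0.04; 0.091 0.013 -0.008 0.002 0.009 0.009 0.04
max/row mm 11.012683159046125 deg 5.255744549140172 end [ 0.53   -0.1853  0.1479] [-0.698  -0.0002  0.1002]
```

>>> arm_command(series="0.09 0.014 -0.008 0.003 0.002 0.012 0.04; 0.091 0.014 -0.008 0.002 0.002 0.012 0.04; 0.09 0.013 -0.007 0.002 0.004 0.011 0.04; 0.09 0.014 -0.008 0.003 0.005 0.011 0.04; 0.091 0.014 -0.008 0.002 0.006 0.011 0.04; 0.09 0.014 -0.008 0.001 0.007 0.01 0.04; 0.09 0.014 -0.007 0.002 0.007 0.009 0.04; 0.07 0.013 -0.008 0.002 0.007 0.008 0.04")

```text
time: 18.5
tool_pos: [0.5335, -0.2011, 0.151]
ee_rot: [-0.73, 0.002, 0.088]
wrist_force: [-0.2, 0.7, -5.4]
width: 0.0581
```

```bash
python3 st.py;  python3 go.py .531 .015 .12 50 -.06 10 .04
```

```text
t 18.5 pivot [ 0.5348 -0.2151  0.1635] euler [-0.7301  0.0024  0.0875] tilt 48.2 F [-0.2  0.7 -5.4] w 0.0581 q [-0.77  0.55  1.12  0.59  2.09 -0.72]
pivot now [ 0.5348 -0.2151  0.1635] rot [-0.7301  0.0024  0.0875]
0.003 0.009 -0.011 0.002 0.02 0.012 0.04; 0.003 0.01 -0.012 0.001 0.02 0.012 0.04; 0.004 0.009 -0.011 0.002 0.02 0.012 0.04; 0.003 0.01 -0.011 0 0.02 0.012 0.04; 0.003 0.009 -0.012 0.001 0.021 0.012 0.04; 0.003 0.01 -0.011 0 0.02 0.012 0.04; 0.003 0.009 -0.011 0 0.02 0.012 0.04; 0.004 0.01 -0.011 -0.001 0.02 0.011 0.04; 0.003 0.009 -0.012 -0.001 0.021 0.012 0.04; 0.003 0.01 -0.011 -0.001 0.02 0.012 0.04
max/row mm 23.418985296120184 deg 0.8650576360992475 end [0.5316 0.0296 0.1082] [-0.6982  0.0002 -0.0601]
```

>>> arm_command(series="0.003 0.009 -0.011 0.002 0.015 0.008 0.04; 0.003 0.01 -0.012 0.001 0.02 0.012 0.04; 0.004 0.009 -0.011 0.002 0.02 0.012 0.04; 0.003 0.01 -0.011 0 0.02 0.012 0.04; 0.003 0.009 -0.012 0.001 0.021 0.012 0.04; 0.003 0.01 -0.011 0 0.02 0.012 0.04; 0.003 0.009 -0.011 0 0.02 0.012 0.04; 0.004 0.01 -0.011 -0.001 0.02 0.011 0.04; 0.003 0.009 -0.012 -0.001 0.018 0.010 0.04; 0.003 0.01 -0.011 -0.001 0.012 0.007 0.04; 0 0 0 0 0 0 0.04")

```text
time: 19.6
tool_pos: [0.5348, -0.0017, 0.0892]
ee_rot: [-0.759, 0.003, -0.074]
wrist_force: [-1.0, -0.5, -4.5]
width: 0.0576
```

```bash
python3 st.py;  python3 go.py .531 .013 .07 49.9 -.06 4 .04; python3 - <<'E'
from h import *
im=robot.snapshot("side");cv2.imwrite("pics/side7.png",im);a=cv2.resize(im[100:300,170:410],(420,350),interpolation=cv2.INTER_CUBIC)
im=robot.snapshot("scene");cv2.imwrite("pics/scene7.png",im);b=cv2.resize(im[100:280,160:360],(380,350),interpolation=cv2.INTER_CUBIC)
cv2.imwrite("pics/c7.png",np.hstack([a,b]))
E
```

```text
t 19.6 pivot [ 0.5338 -0.0153  0.1022] euler [-0.7588  0.0027 -0.0738] tilt 46.5 F [-1.  -0.5 -4.5] w 0.0576 q [-0.56  0.29  1.59  0.7   1.68 -0.56]
pivot now [ 0.5338 -0.0153  0.1022] rot [-0.7588  0.0027 -0.0738]
0.015 -0.003 0.002 -0.001 0.011 -0.001 0.04; 0.014 -0.003 0.002 -0.001 0.01 -0.001 0.04; 0.015 -0.002 0.002 -0.002 0.011 -0.001 0.04; 0.015 -0.003 0.003 -0.001 0.01 -0.001 0.04
max/row mm 10.73237270502985 deg 0.8681579168186074 end [0.5317 0.027  0.058 ] [-0.6998  0.0004 -0.0598]
```

View pics/c7.png

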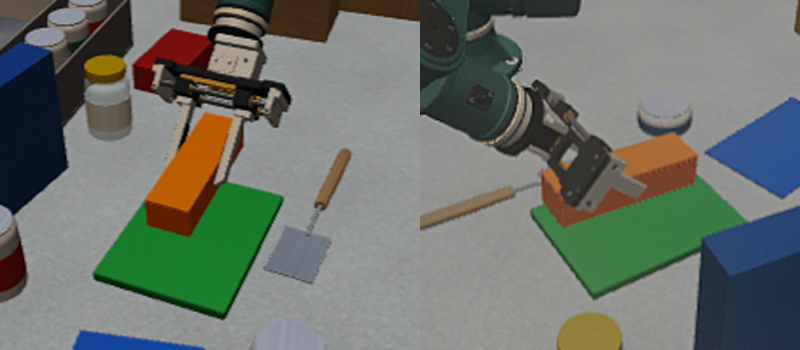

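>>> arm_command(series="0.015 -0.003 0.002 -0.001 0.011 -0.001 0.04; 0.014 -0.003 0.002 -0.001 0.01 -0.001 0.04; 0.015 -0.002 0.002 -0.002 0.011 -0.001 0.04; 0.015 -0.003 0.003 -0.001 0.01 -0.001 0.04; 0.003 0 0 0 0.005 0.001 0.04; 0 0 0 0 0 0 0.04")

```text
time: 20.3
tool_pos: [0.5343, 0.0287, 0.0519]
ee_rot: [-0.697, -0.002, -0.063]
wrist_force: [-0.5, 0.7, -4.3]
width: 0.0582
```

```bash
python3 st.py;  python3 go.py .531 .013 .048 49.9 -.06 3 .04
```

```text
t 20.3 pivot [0.5334 0.0143 0.064 ] euler [-0.6965 -0.002  -0.063 ] tilt 50.1 F [-0.5  0.7 -4.3] w 0.0582 q [-0.53  0.35  1.65  0.75  1.62 -0.62]
pivot now [0.5334 0.0143 0.064 ] rot [-0.6965 -0.002  -0.063 ]
-0.001 0 0.001 -0.001 0.003 -0.004 0.04; -0.001 0 0.001 -0.001 0.003 -0.005 0.04; -0.001 0 0.002 0 0.003 -0.004 0.04
max/row mm 5.393770113643412 deg 0.09310035133985321 end [0.5322 0.0273 0.0361] [-0.6996  0.0006 -0.0599]
```

>>> arm_command(series="-0.001 0 0.001 -0.001 0.003 -0.004 0.04; -0.001 0 0.001 -0.001 0.003 -0.005 0.04; -0.001 0 0.002 0 0.003 -0.003 0.04; 0 0 0 0 0 0 0.04")

```text
time: 20.7
tool_pos: [0.5327, 0.0275, 0.036]
ee_rot: [-0.701, -0.001, -0.06]
wrist_force: [-0.4, 0.4, -4.2]
width: 0.058
```

```bash
python3 st.py
```

```text
t 20.7 pivot [0.5318 0.0131 0.0481] euler [-0.7009 -0.0007 -0.0598] tilt 49.8 F [-0.4  0.4 -4.2] w 0.058 q [-0.53  0.37  1.66  0.75  1.6  -0.64]
```

>>> arm_command(series="0 0 0 0 0.002 -0.002 0.04; 0 0 0 0 0.0015 -0.002 0.04; 0 0 0 0 0.0015 -0.002 0.04; 0 0 0 0 0 0 0.04")

```text
time: 21.1
tool_pos: [0.5335, 0.0272, 0.033]
ee_rot: [-0.696, -0.004, -0.057]
wrist_force: [-0.2, -0.3, -4.8]
width: 0.058
```

```bash
python3 st.py
```

```text
t 21.1 pivot [0.5326 0.0128 0.0451] euler [-0.6964 -0.0043 -0.0573] tilt 50.1 F [-0.2 -0.3 -4.8] w 0.058 q [-0.54  0.38  1.66  0.75  1.6  -0.65]
```

>>> arm_command(series="0 0 0 0 0.0025 -0.003 0.04; 0 0 0 0 0.002 -0.0025 0.04")

```text
time: 21.3
tool_pos: [0.5339, 0.0272, 0.0324]
ee_rot: [-0.69, -0.008, -0.053]
wrist_force: [-6.1, -3.4, 10.8]
width: 0.0575
```

```bash
python3 st.py
```

```text
t 21.3 pivot [0.5331 0.0127 0.0444] euler [-0.6897 -0.0081 -0.0533] tilt 50.5 F [-6.1 -3.4 10.8] w 0.0575 q [-0.54  0.38  1.65  0.76  1.6  -0.66]
```

>>> arm_command(series="0 0 0 0 0 0 0.06; 0 0 0 0 0 0 0.075; 0 0 0 0 0 0 0.094; 0 0 0 0 0 0 0.094; 0 0 0 0 0 0 0.094")

```text
time: 21.8
tool_pos: [0.5361, 0.0274, 0.0347]
ee_rot: [-0.688, -0.014, -0.055]
wrist_force: [0.6, 0.7, -1.0]
width: 0.0888
```

```bash
python3 st.py; python3 go.py .5318 .0125 .048 0 -.06 8 .094
```

```text
t 21.8 pivot [0.5352 0.0129 0.0466] euler [-0.6877 -0.0137 -0.0547] tilt 50.6 F [ 0.6  0.7 -1. ] w 0.0888 q [-0.54  0.38  1.65  0.76  1.6  -0.66]
pivot now [0.5352 0.0129 0.0466] rot [-0.6877 -0.0137 -0.0547]
-0.11 0.001 0.001 0 0 -0.002 0.094; -0.111 0.002 0.002 -0.001 -0.001 -0.002 0.094; -0.11 0.001 0.001 0 0 -0.002 0.094; -0.111 0.002 0.001 -0.001 0 -0.002 0.094; -0.11 0.001 0.002 0 0 -0.002 0.094; -0.11 0.001 0.001 -0.001 -0.001 -0.002 0.094; -0.111 0.002 0.001 0 0 -0.002 0.094; -0.11 0.001 0.001 -0.001 0 -0.002 0.094
max/row mm 0.4599094413833868 deg 6.32593271223413 end [0.5314 0.013  0.0289] [-1.5707 -0.0005 -0.0599]
```

>>> arm_command(series="-0.11 0.001 0.001 0 -0.001 -0.001 0.094; -0.111 0.002 0.002 -0.001 -0.001 -0.002 0.094; -0.11 0.001 0.001 0 -0.001 -0.002 0.094; -0.111 0.002 0.001 -0.001 -0.001 -0.002 0.094")

```text
time: 22.2
tool_pos: [0.5325, 0.0168, 0.0293]
ee_rot: [-1.141, 0.001, -0.064]
wrist_force: [-0.5, 0.6, -1.0]
width: 0.094
```

```bash
python3 st.py; python3 go.py .5318 .0125 .048 0 -.06 4 .094
```

```text
t 22.2 pivot [0.532  0.009  0.0464] euler [-1.1414  0.0008 -0.0638] tilt 24.6 F [-0.5  0.6 -1. ] w 0.094 q [-0.35  0.2   1.67  0.42  1.41 -0.38]
pivot now [0.532  0.009  0.0464] rot [-1.1414  0.0008 -0.0638]
-0.107 -0.001 0 0 0 -0.001 0.094; -0.108 -0.001 0 0 0 -0.001 0.094; -0.107 -0.001 0 0 -0.001 -0.001 0.094; -0.107 -0.001 0 0 0 -0.001 0.094
max/row mm 0.9758695849462045 deg 6.150646262577557 end [0.5323 0.0127 0.0292] [-1.5704 -0.     -0.0599]
```

>>> arm_command(series="-0.107 -0.001 0 0 0 -0.001 0.094; -0.108 -0.001 0 0 0 -0.001 0.094; -0.107 -0.001 0 0 -0.001 -0.001 0.094; -0.107 -0.001 0 0 0 -0.001 0.094; 0 0 0 0 0 0 0.094")

```text
time: 22.7
tool_pos: [0.5336, 0.0152, 0.0325]
ee_rot: [-1.586, -0.007, -0.057]
wrist_force: [-0.1, -0.7, -0.7]
width: 0.0936
```

```bash
python3 st.py; python3 go.py .5318 .0125 .047 0 -.06 2 .094; python3 - <<'E'
from h import *
im=robot.snapshot("side");cv2.imwrite("pics/side8.png",im);a=cv2.resize(im[100:300,170:410],(420,350),interpolation=cv2.INTER_CUBIC)
im=robot.snapshot("scene");cv2.imwrite("pics/scene8.png",im);b=cv2.resize(im[100:280,160:360],(380,350),interpolation=cv2.INTER_CUBIC)
cv2.imwrite("pics/c8.png",np.hstack([a,b]))
E
```

```text
t 22.7 pivot [0.5334 0.0155 0.0513] euler [-1.5865 -0.0074 -0.0566] tilt -0.9 F [-0.1 -0.7 -0.7] w 0.0936 q [-0.07  0.15  1.66 -0.02  1.33 -0.01]
pivot now [0.5334 0.0155 0.0513] rot [-1.5865 -0.0074 -0.0566]
0.008 0.002 0.004 -0.001 0.002 -0.001 0.094; 0.008 0.001 0.003 -0.001 0.002 -0.002 0.094
max/row mm 2.741768611596712 deg 0.5057714252211443 end [0.5314 0.0123 0.0285] [-1.5705 -0.0004 -0.0597]
```

View pics/c8.png

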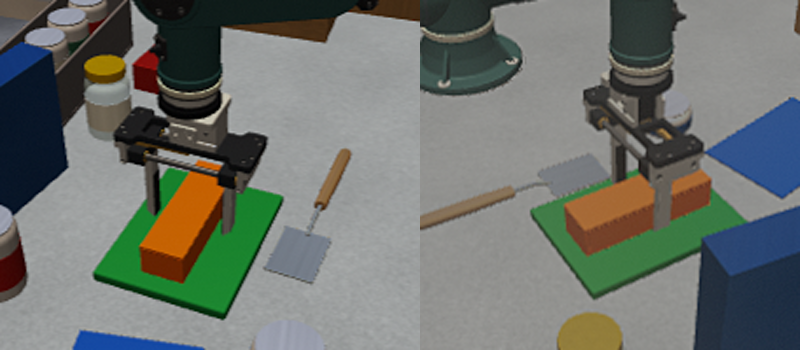

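>>> arm_command(series="0.008 0.002 0.004 -0.001 0.002 -0.001 0.094; 0.008 0.001 0.003 0 0.001 -0.002 0.075; 0 0 0 0 0 0 0.05; 0 0 0 0 0 0 0.04; 0 0 0 0 0 0 0.04; 0 0 0 0 0 0 0.04")

```text
time: 23.4
tool_pos: [0.5313, 0.0051, 0.027]
ee_rot: [-1.564, 0.004, -0.072]
wrist_force: [-0.4, 0.9, 0.1]
width: 0.0575
```

```bash
python3 st.py
```

```text
t 23.4 pivot [0.5314 0.0049 0.0458] euler [-1.5638  0.0042 -0.0721] tilt 0.4 F [-0.4  0.9  0.1] w 0.0575 q [-0.1   0.15  1.66  0.01  1.33 -0.03]
```

>>> arm_command(series="0.002 0 0 0 -0.008 0 0.04; 0 0 0 0 -0.012 0 0.04; 0 0 0 0 -0.012 0 0.04; 0 0 0 0 -0.008 0 0.04; 0 0 0 0 0 0 0.04")

```text
time: 23.9
tool_pos: [0.5289, 0.0052, 0.0677]
ee_rot: [-1.562, 0.011, -0.071]
wrist_force: [-0.3, -0.6, -4.5]
width: 0.0578
```

```bash
python3 st.py
```

```text
t 23.9 pivot [0.5291 0.005  0.0865] euler [-1.5615  0.0108 -0.0713] tilt 0.5 F [-0.3 -0.6 -4.5] w 0.0578 q [-0.1   0.12  1.62  0.01  1.42 -0.03]
```

>>> arm_command(series="0 -0.01 0 0 0.025 0 0.04; 0 0 0 0 0.025 0 0.04")

```text
time: 24.1
tool_pos: [0.5329, 0.0054, 0.0233]
ee_rot: [-1.562, -0.001, -0.06]
wrist_force: [-18.9, 0.0, 41.9]
width: 0.0577
```

```bash
python3 st.py; python3 -c "
from h import *;print(robot.get_obs()['qvel'])"
```

```text
t 24.1 pivot [0.5329 0.0052 0.0421] euler [-1.5622 -0.0009 -0.0602] tilt 0.5 F [-18.9   0.   41.9] w 0.0577 q [-0.1   0.16  1.67  0.01  1.32 -0.04]
[ 0.0082  0.1566  0.1657 -0.017  -0.3245 -0.0112]
```

>>> arm_command(series="0 0 0 0 -0.02 0 0.04; 0 0 0 0 -0.016 0 0.04; 0 0 0 0 -0.014 0 0.04; 0 0 0 0 0 0 0.04")

```text
time: 24.5
tool_pos: [0.531, 0.0054, 0.0725]
ee_rot: [-1.562, 0.004, -0.06]
wrist_force: [0.3, 0.0, -4.1]
width: 0.058
```

```bash
cat > look.py <<'E'
from h import *
import sys,subprocess
im=robot.snapshot("side");a=cv2.resize(im[120:300,190:390],(420,378),interpolation=cv2.INTER_CUBIC)
im=robot.snapshot("scene");b=cv2.resize(im[120:280,190:360],(380,378),interpolation=cv2.INTER_CUBIC)
cv2.imwrite(f"pics/{sys.argv[1]}.png",np.hstack([a,b]))
E
python3 st.py; python3 look.py r1
```

```text
t 24.5 pivot [0.5311 0.0052 0.0913] euler [-1.562   0.0045 -0.0595] tilt 0.5 F [ 0.3  0.  -4.1] w 0.058 q [-0.1   0.11  1.61  0.01  1.42 -0.04]
```

View pics/r1.png

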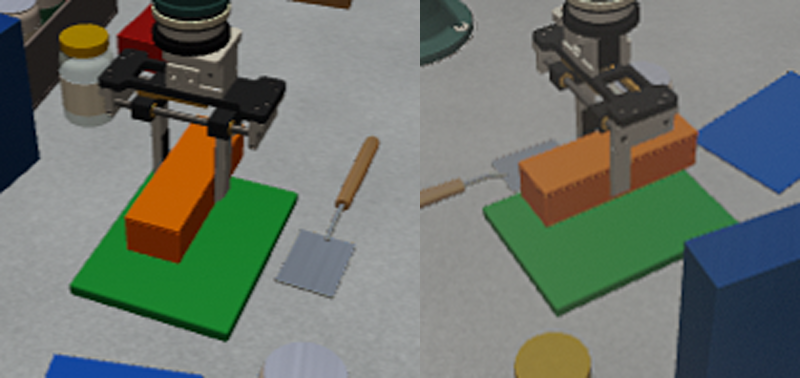

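>>> arm_command(series="0 0 0 0 0.03 0 0.04; 0 0 0 0 0.028 0 0.04")

```text
time: 24.8
tool_pos: [0.5319, 0.0057, 0.016]
ee_rot: [-1.563, 0.001, -0.059]
wrist_force: [-18.7, -0.4, 41.0]
width: 0.0578
```

```bash
python3 st.py
```

```text
t 24.8 pivot [0.5319 0.0056 0.0348] euler [-1.5625  0.001  -0.059 ] tilt 0.5 F [-18.7  -0.4  41. ] w 0.0578 q [-0.1   0.16  1.67  0.01  1.31 -0.04]
```

>>> arm_command(series="0 0 0 0 -0.004 0 0.04; 0 0 0 0 0 0 0.07; 0 0 0 0 0 0 0.08; 0 0 0 0.001 -0.01 -0.002 0.08; 0 0 0 0 -0.008 -0.002 0.08; 0 0 0 0 0 -0.001 0.08")

```text
time: 25.4
tool_pos: [0.5335, 0.0002, 0.0397]
ee_rot: [-1.562, -0.001, -0.059]
wrist_force: [0.5, -0.0, -0.7]
width: 0.0798
```

```bash
python3 st.py; python3 look.py r2
```

```text
t 25.4 pivot [0.5335 0.0001 0.0585] euler [-1.5625 -0.0007 -0.0587] tilt 0.5 F [ 0.5 -0.  -0.7] w 0.0798 q [-0.11  0.14  1.65  0.01  1.35 -0.05]
```

View pics/r2.png

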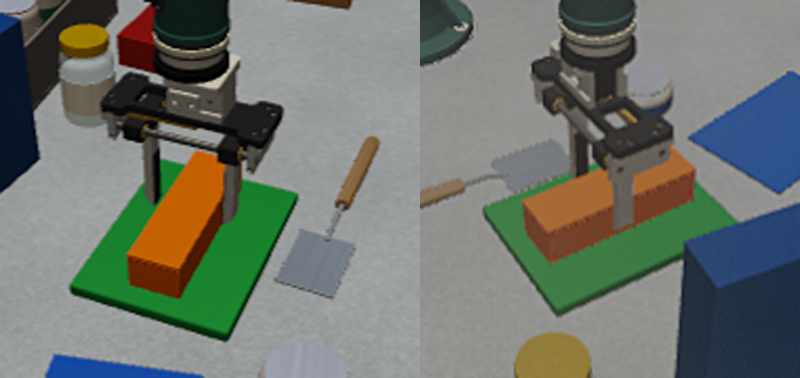

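>>> arm_command(series="0 0 0 -0.001 0.005 0.006 0.08; 0 0 0 0 0.003 0.006 0.07; 0 0 0 0 0 0 0.05; 0 0 0 0 0 0 0.04; 0 0 0 0 0 0 0.04; 0 0 0 0 -0.01 0 0.04; 0 0 0 0 -0.02 0 0.04; 0 0 0 0 -0.015 0 0.04; 0 0 0 0 0 0 0.04")

```text
time: 26.4
tool_pos: [0.5291, 0.0136, 0.0734]
ee_rot: [-1.562, 0.01, -0.059]
wrist_force: [-0.2, 0.1, -2.6]
width: 0.0578
```

```bash
python3 st.py; python3 look.py r3;for i in 1 2 3; do python3 -c "
from h import *;print(robot.get_obs()['wrist_force'],robot.get_obs()['wrist_torque'])"; done
```

```text
t 26.4 pivot [0.5293 0.0134 0.0922] euler [-1.562   0.0104 -0.0586] tilt 0.5 F [-0.2  0.1 -2.6] w 0.0578 q [-0.09  0.11  1.61  0.01  1.43 -0.03]
[ 0.0549  0.0593 -2.7697] [-0.0351 -0.0914  0.0041]
[ 0.0549  0.0593 -2.7697] [-0.0351 -0.0914  0.0041]
[ 0.0549  0.0593 -2.7697] [-0.0351 -0.0914  0.0041]
```

View pics/r3.png

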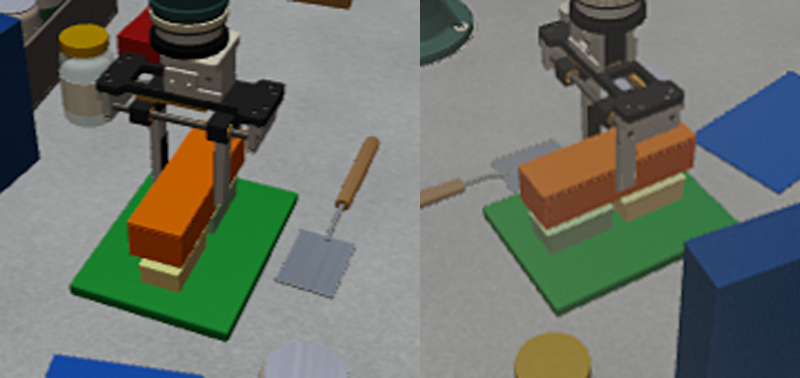

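>>> arm_command(series="0 0 0 0 -0.015 0 0.04; 0 0 0 0 -0.025 0 0.04; 0 0 0 0 -0.025 0 0.04; 0 0 0 0 -0.015 0 0.04; 0 0 0 0 0 0 0.04")

```text
time: 27.0
tool_pos: [0.526, 0.0129, 0.1518]
ee_rot: [-1.562, 0.024, -0.059]
wrist_force: [0.7, 0.1, -2.4]
width: 0.0579
```

```bash
python3 st.py; python3 look.py r4; python3 go.py .515 .307 .145 0 .157 10 .04;python3 - <<'E'
from h import *
for n in ["scene","side"]:
    p=robot.camera_params(n)
    for r in robot.spot_in(n,"bar_a")[:2]: print(n,r["score"],(np.array(p["extrinsics"])@np.append(r["centre"],1))[:3])
E
```

```text
t 27.0 pivot [0.5264 0.0127 0.1706] euler [-1.5618  0.0235 -0.0589] tilt 0.5 F [ 0.7  0.1 -2.4] w 0.0579 q [-0.09  0.07  1.5   0.01  1.6  -0.03]
pivot now [0.5252 0.0128 0.168 ] rot [-1.5616  0.0278 -0.0589]
-0.001 -0.022 -0.003 -0.003 0.003 0.029 0.04; -0.001 -0.021 -0.002 -0.002 0.002 0.03 0.04; -0.002 -0.022 -0.003 -0.001 0.003 0.029 0.04; -0.001 -0.021 -0.003 -0.001 0.002 0.029 0.04; -0.001 -0.022 -0.002 0 0.003 0.03 0.04; -0.001 -0.022 -0.003 0.001 0.002 0.029 0.04; -0.001 -0.021 -0.003 0.001 0.003 0.029 0.04; -0.002 -0.022 -0.002 0.002 0.002 0.03 0.04; -0.001 -0.021 -0.003 0.002 0.002 0.029 0.04; -0.001 -0.022 -0.003 0.003 0.003 0.029 0.04
max/row mm 29.522354199733183 deg 1.2492544486421697 end [0.5151 0.3066 0.126 ] [-1.5707 -0.0003  0.1569]
scene 0.77 [0.5398 0.057  0.0407]
scene 0.66 [ 0.5419 -0.0412  0.0422]
side 0.76 [0.5294 0.0744 0.0458]
side 0.76 [ 0.5185 -0.023   0.046 ]
```

View pics/r4.png

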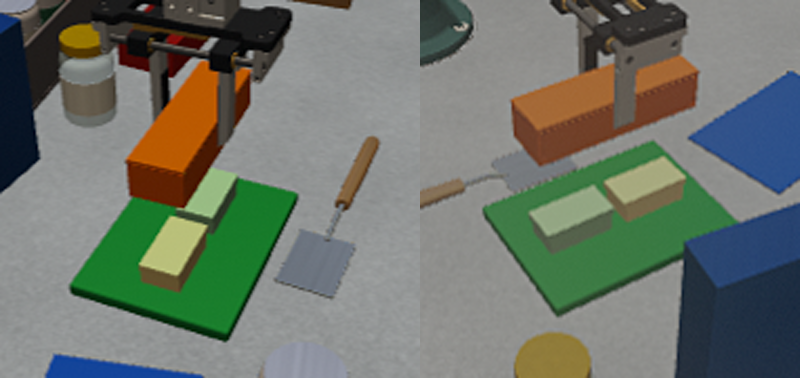

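>>> arm_command(series="-0.001 -0.022 -0.003 -0.003 0.002 0.015 0.04; -0.001 -0.021 -0.002 -0.002 0.002 0.03 0.04; -0.002 -0.022 -0.003 -0.001 0.002 0.029 0.04; -0.001 -0.021 -0.003 -0.001 0.002 0.029 0.04; -0.001 -0.022 -0.002 0 0.002 0.03 0.04; -0.001 -0.022 -0.003 0.001 0.002 0.029 0.04; -0.001 -0.021 -0.003 0.001 0.002 0.029 0.04; -0.002 -0.022 -0.002 0.002 0.002 0.03 0.04; -0.001 -0.021 -0.003 0.002 0.002 0.029 0.04; -0.001 -0.022 -0.003 0.003 0.003 0.029 0.04; 0 0 0 0 0 0.015 0.04; 0 0 0 0 0 0 0.04")

```text
time: 28.4
tool_pos: [0.4932, 0.3269, 0.1109]
ee_rot: [-1.567, 0.031, 0.178]
wrist_force: [-1.0, -0.1, -1.7]
width: 0.0577
```

```bash
python3 st.py; python3 go.py .515 .307 .06 0 .157 6 .04
```

```text
t 28.4 pivot [0.4938 0.327  0.1297] euler [-1.5672  0.0308  0.1778] tilt 0.2 F [-1.  -0.1 -1.7] w 0.0577 q [0.48 0.24 1.39 0.01 1.54 0.3 ]
pivot now [0.4938 0.327  0.1297] rot [-1.5672  0.0308  0.1778]
-0.001 0.003 -0.005 0.003 0.012 -0.004 0.04; 0 0.004 -0.005 0.004 0.011 -0.004 0.04; -0.001 0.003 -0.005 0.003 0.012 -0.004 0.04; 0 0.004 -0.006 0.003 0.011 -0.004 0.04; -0.001 0.003 -0.005 0.003 0.012 -0.004 0.04; 0 0.004 -0.005 0.003 0.011 -0.003 0.04
max/row mm 12.599018505872957 deg 0.3561595505336719 end [0.5145 0.3074 0.0416] [-1.5705 -0.0002  0.1567]
```

>>> arm_command(series="-0.001 0.003 -0.005 0.003 0.012 -0.004 0.04; 0 0.004 -0.005 0.004 0.011 -0.004 0.04; -0.001 0.003 -0.005 0.003 0.012 -0.004 0.04; 0 0.004 -0.006 0.003 0.011 -0.004 0.04; -0.001 0.003 -0.005 0.003 0.012 -0.004 0.04; 0 0.004 -0.005 0.003 0.009 -0.003 0.04; 0 0 0 0 0 0 0.04")

```text
time: 29.1
tool_pos: [0.5157, 0.2989, 0.0352]
ee_rot: [-1.575, 0.002, 0.148]
wrist_force: [-0.5, 0.1, -1.4]
width: 0.0576
```

```bash
python3 st.py; python3 go.py .515 .307 .044 0 .157 3 .04
```

```text
t 29.1 pivot [0.5158 0.299  0.054 ] euler [-1.5754  0.0022  0.1484] tilt -0.3 F [-0.5  0.1 -1.4] w 0.0576 q [ 0.43  0.28  1.49 -0.    1.37  0.28]
pivot now [0.5158 0.299  0.054 ] rot [-1.5754  0.0022  0.1484]
0.002 -0.003 -0.001 0 0.003 0.003 0.04; 0.001 -0.003 0 0 0.004 0.002 0.04; 0.002 -0.003 -0.001 0 0.003 0.003 0.04
max/row mm 4.264225073144426 deg 0.19135349960801995 end [0.5145 0.3068 0.0251] [-1.5704  0.0002  0.1574]
```

>>> arm_command(series="0.002 -0.003 -0.001 0 0.003 0.003 0.04; 0.001 -0.003 0 0 0.004 0.002 0.04; 0.002 -0.003 -0.001 0 0.003 0.003 0.04; 0 0 0 0 0.002 0 0.04; 0 0 0 0 0 0 0.04")

```text
time: 29.6
tool_pos: [0.5153, 0.3086, 0.0236]
ee_rot: [-1.568, -0.003, 0.159]
wrist_force: [0.1, 0.6, -2.5]
width: 0.0579
```

```bash
python3 st.py
```

```text
t 29.6 pivot [0.5153 0.3085 0.0424] euler [-1.5685 -0.0026  0.1586] tilt 0.1 F [ 0.1  0.6 -2.5] w 0.0579 q [0.44 0.3  1.5  0.   1.35 0.29]
```

>>> arm_command(series="0 0 0 0 0.003 0 0.04; 0 0 0 0 0.003 0 0.04; 0 0 0 0 0.002 0 0.04")

```text
time: 29.9
tool_pos: [0.516, 0.3092, 0.018]
ee_rot: [-1.568, -0.005, 0.16]
wrist_force: [-3.8, -3.0, 12.3]
width: 0.0581
```

```bash
python3 st.py
```

```text
t 29.9 pivot [0.5159 0.3091 0.0368] euler [-1.568  -0.0046  0.1596] tilt 0.2 F [-3.8 -3.  12.3] w 0.0581 q [0.44 0.3  1.5  0.   1.33 0.28]
```

Contact on the mat; releasing and backing off straight up.

>>> arm_command(series="0 0 0 0 -0.001 0 0.06; 0 0 0 0 0 0 0.075; 0 0 0 0 0 0 0.094; 0 0 0 0 0 0 0.094; 0 0 0 0 -0.012 0 0.094; 0 0 0 0 -0.03 0 0.094; 0 0 0 0 -0.04 0 0.094; 0 0 0 0 -0.04 0 0.094; 0 0 0 0 -0.03 0 0.094; 0 0 0 0 0 0 0.094")

```text
time: 30.9
tool_pos: [0.5156, 0.3087, 0.1807]
ee_rot: [-1.567, -0.008, 0.159]
wrist_force: [-0.2, -0.0, 0.0]
width: 0.0938
```

```bash
python3 st.py; python3 - <<'E'
from h import *
obs=[]
ims={n:robot.snapshot(n) for n in ("scene","side")}
for n in ims: cv2.imwrite(f"pics/{n}_end.png",ims[n])
cv2.imwrite("pics/end.png",np.vstack([cv2.resize(ims["scene"][100:320,100:460],(480,293)),cv2.resize(ims["side"][110:410,130:430],(293,293)) if 0 else cv2.resize(ims["side"][100:420,80:440],(480,300))]))
for n,near in [("scene",(350,170)),("side",(235,335))]:
    hp,_=hullpts(ims[n],(3,120,60),(18,255,255),near);obs.append((robot.camera_params(n),hp));print(n,hp.min(0),hp.max(0))
def f(v):
    R=Rn.from_euler('z',v[2]).as_matrix();o=[]
    for p,hp in obs:
        s=boxsil(p,R,np.array([v[0],v[1],.004]),(.192,.058,.044))
        o+= [cv2.pointPolygonTest(s,(float(a),float(b)),True) for a,b in hp]
    return o
r=least_squares(f,[.515,.307,1.72],loss='soft_l1',diff_step=1e-4);print(r.x,np.round(np.sqrt(np.mean(np.square(f(r.x)))),2))
E
```

```text
t 30.9 pivot [0.5155 0.3086 0.1995] euler [-1.5671 -0.0077  0.1593] tilt 0.2 F [-0.2 -0.   0. ] w 0.0938 q [0.44 0.2  1.29 0.   1.64 0.29]
scene [327. 145.] [382. 190.]
side [202. 283.] [260. 390.]
[0.5167 0.3092 1.7543] 0.59
```

View pics/end.png

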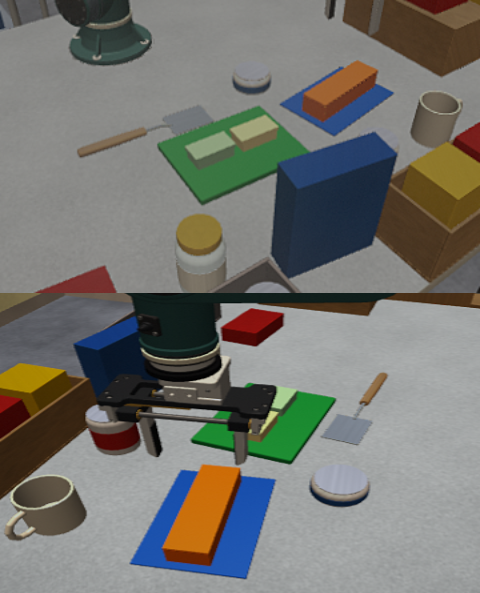

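The mould lies face down in the middle of the mat, both bars lie flat on the board, and the gripper is clear. Handing in.

>>> arm_command(series="0 0 0 0 0 0 0.094; 0 0 0 0 0 0 0.094; 0 0 0 0 0 0 0.094")

```text
time: 31.3
tool_pos: [0.5111, 0.3065, 0.1695]
ee_rot: [-1.572, 0.01, 0.159]
wrist_force: [-0.7, 0.8, 0.1]
width: 0.0938
```

```bash
python3 - <<'E'
from h import *
print(robot.get_obs()["time"],robot.get_obs()["qvel"]);print(robot.close_job())
E
```

```text
31.3 [ 0.0006  0.0119  0.02   -0.0003 -0.0035  0.0001]
the job is handed in; nothing more can be done
None
```

The job was handed in at 31.3 s with both bars on the board and the empty mould face down on the mat; no verdict was reported.

**What I did:** I stood the mould on its end, regripped it from the underside and laid it face down on the board. I then regripped it from above and rapped it twice. After the first rap the weight on the wrist showed both bars still in. After the second, at about 0.3 m/s, both had dropped. I carried the mould to the mat, released it and backed straight up.

**Last checks:**
- **Bars:** both camera views show them lying flat inside the board's edges. The networks put their visible surface at about 41–46 mm; the top of a flat bar is 43 mm.
- **Mould:** a fit in both views gives (0.517, 0.309), against a mat centre of about (0.515, 0.307).
- **Gripper and bystanders:** the gripper is open and well clear. The bystanders in the last views look unmoved; I did not measure them.

**What disagreed:**
- The two cameras' bar positions differed by up to about 20 mm, still well inside the board.
- The mould slipped in the grip by roughly 4 mm and then 7 mm during the raps, so I regripped it before carrying it to the mat.

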